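# Clamp two soaps square in the banding jig

## Task

Lay the loose green soap that lies beside the jig flat in the empty right-hand bay of the banding jig, lengthways like the cream soap beside it and not yet touched by the jaw. Then wind the jaw in by its two knobs, turn and turn about in small steps so that it never goes noticeably out of square (3 degrees is too much), until it is square and both soaps are pressed flat against the back fence with about 10 N each, never crushing one with more than 22 N. Take the hand away and leave the rest of the table undisturbed.

Things in the scene. Friction and masses are not known exactly. Their poses are not given: they have to be found in the camera images.
- jig: Wooden banding jig, fixed to the table: base board 270 x 270 mm, top 12 mm above the table. Origin on the table; x points from the knobs to the back fence, y left, z up. In its frame: fence face at x = +75 mm (dark bar, top 46 mm above the table); knob axes at x = -115, y = +90 and -90 mm; bays centred at y = +55 (left, cream soap) and y = -55 mm (right, empty). A soap pressed home has its centre at x = +36 mm.
- bay_right (a point): Point on the board's top in the empty right bay, at x = +27, y = -55 mm in the jig's frame: a soap laid with its centre over it is 9 mm short of the fence and clear of the jaw. Axes as the jig's. No walls between the bays.
- jaw: Sliding jaw: dark wooden bar 20 x 222 mm, its top 43 mm above the table. Origin at table level 90 mm left of the bar's centre; axes parallel to the jig's when square. With both knobs at 0 the origin is at x = -55, y = +90 mm in the jig's frame. Each knob moves its own end, 90 mm off the centre line, towards the fence by 10 mm per rad: skew = 0.056 rad per rad of difference between the knobs. Move it by the knobs only.
- jaw_front (a point): Point on the jaw's far side, 17 mm ahead of the middle of the bar, 30 mm above the table, on an aluminium facing that carries two sprung rubber pads 36 mm wide, one per bay. The pad faces stand 30 to 37 mm ahead of the bar's middle line: the facing was set by hand and its setting is not known. Each pad gives way by 1 mm per 6 N.
- knob_left (a joint): Left knob, angle in rad, larger = turned clockwise seen from above = its end of the jaw further in; starts at 0. It stays where it is left. Turning it takes about 0.17 N m when the jaw is free, and about 0.01 N m more for every newton with which its end of the jaw presses (0.27 N m at 10 N).
- knob_right (a joint): Right knob, as the left.
- knob_left_grip (a point): Middle of the left knob on its upright axis: round black knurled knob 44 mm across, 28 mm high, from 52 to 80 mm above the table, can be gripped across at any yaw; the bracket under it is 44 mm high. Site 66 mm above the table.
- knob_right_grip (a point): Middle of the right knob, as the left.
- soap_green_mid (a point): Centre of the loose green-topped soap bar, 52 (its x) x 78 (its y) x 26 mm high, 0.11 kg, lying flat on the table right of the jig. Grasp across the 52 mm. In the jig its 78 mm length runs along the jig's x.
- soap_cream_mid (a point): Centre of the cream soap bar, same size and axes, loose in the left bay, 78 mm length along the jig's x, a few mm short of the fence.
- soap_green: The same green soap, origin at the centre of its underside.
- soap_cream: The same cream soap, origin at the centre of its underside.
- tin_red: Bystander: red candle tin, 64 mm across, 45 mm high; origin under its centre.
- tin_blue: Bystander: blue candle tin, 64 mm across, 45 mm high; origin under its centre.
- candle: Bystander: glass candle, 66 mm across, 101 mm high; origin under its centre.
- dish: Bystander: round glass dish, 93 mm across, 20 mm high; origin under its centre.
- mug_cream: Bystander: cream mug at the right edge, 84 mm high; origin under its centre.

How it is judged:
By the outcome, as a careful person would: the job done as asked, in the order asked, and still so for the second after the job is handed in, with the robot touching nothing.
It also fails if it takes over 72 s, if anything falls off the work surface, if the arm or the gripper's body presses on something with over 40 N, if the wrist force passes 120 N, or if a joint passes its speed limit or range.

## Robot

A 7-joint arm with a two-finger parallel gripper is mounted at the origin on a cart in front of the work surface, level with it; the furniture and walls round the work are solid. World frame = base frame: x ahead of the robot, y to its left, z up, the work surface at z = 0. Lengths are in m, angles in rad, forces in N, time in s.
With the tool pointing down it reaches from about 0.35 to 0.9 m from the base axis. Payload 19.9 kg.
Tool frame: the origin (TCP) lies midway between the tips of the shut fingers; the grasp point (between the pads) lies r.hold_point_z behind it (r.hold_point_z is the distance from the TCP to the grasp point, in m); z points along the fingers, y is the direction in which the jaws open and shut (so a half turn about z gives the same grasp; the last joint's range is limited). The gripper opens to 94 mm and grips with 3 to 60 N. Pads are 16 mm wide; open, the fingers measure 119 mm over their backs; the gripper's body (75 mm by 177 mm) begins 78 mm behind the grasp point.
Start: joints at [-1.181, 0.417, -0.01, 1.614, 0.005, 1.111, -0.053], TCP at [0.262, 0.568, 0.205] pointing down, gripper open.
Joint ranges: [-2.81, 2.81], [-0.39, 2.02], [-1.27, 1.25], [0.06, 2.57], [-1.19, 4.33], [0.19, 2], [-2.82, 2.82]. Speed limits (rad/s): [1.89, 1.89, 2.39, 2.39, 3.01, 3.01, 3.01].

## Interface

Orientations are given as a unit quaternion [x, y, z, w].
In Python, from rig import r gives the robot as it stands. The module is installed in compiled form; this text tells all that it offers.
- The arm moves only by the tool play_rows, never from a script. Its argument "increments" is a list of rows, each a list of 2 entries, a list of its own where there are three numbers: the shift along the tool's x, y, z in cm, then the turn, a rotation vector about the tool's x, y, z in degrees. A call has 1 to 8 rows; each row is the pose to reach, as a shift and turn from the pose commanded when the call began, along the tool's axes at that moment; what a row does not reach only later rows make up. A row lasts 1/10 s, in which the tool goes at most 50 mm and 8.59 degrees, less where a joint would pass 70% of its speed; a pose out of reach is approached as far as the arm can. A call with a gripper value outside its range is refused whole. "gripper" is the closure, from 0 (fully open) to 1 (shut), set as the call begins (left out, the last holds). The fingers move at their own pace and stop on an object; the grip force is fixed at half the most. Time passes only in rows, so rows that repeat a pose let the fingers close. It gives the time, the measured TCP pose, the force and the opening at its end, in the units of the state.
- r.state(): the state, without advancing time (a new reading comes with each control period).
- r.capture(name): name is "scene" or "top"; returns a dict with "pixels" (400x640x3 uint8, red, green, blue), "fx", "fy", "cx", "cy" (pixels), "rvec" (rotation vector, rad) and "tvec" (3), from world to camera coordinates, as OpenCV has them. Camera axes: x right, y down, z forward; pixel columns grow to the right and rows downward; lengths in m; the calibration is good to about 2 mm. A picture is of the moment at which its call begins. There is no depth.
- r.hand_in(): hands the job in, once; it reports no verdict.
The state is a dict: "time": time; "joint_pos": joint angles; "dq": joint speeds; "tau": joint torques, N m; "tool_pos": TCP position; "orientation": TCP orientation; "force": force on the tool from outside, world axes, zero at the start; "ft_torque": the same for the moment, N m; "width": finger opening in m.
Only numpy, scipy, OpenCV 4.12 (cv2) and the standard library are available. Lean on these libraries where they do the work, as an engineer would, in place of code of your own. Each camera call takes 0.05 s, during which the arm holds its last target.

## Working session

There is one attempt and no reset: what is moved stays moved. The work goes in short steps, Python scripts to look and compute and a tool call to move; the robot and the scene stay as the last step left them, time stands still between calls to the robot, and variables do not carry over. Pictures are saved under pics/ and viewed, and the job is handed in when it is done.

Besides the shell and the picture viewer there is one more tool, called after "Emit:" as name(argument=value, ...), one argument or row to a line, values as JSON. play_rows: Moves the arm, as the interface text tells. Its arguments: {"type":"object","properties":{"increments":{"type":"array"},"gripper":{"type":"number"}},"required":["increments"]}

```bash
mkdir -p pics; cat > h.py <<'E'
import numpy as np, cv2
from rig import r
from scipy.spatial.transform import Rotation as R
def cap(n,fn=None):
    c=r.capture(n)
    if fn: cv2.imwrite('pics/'+fn,cv2.cvtColor(c['pixels'],cv2.COLOR_RGB2BGR))
    return c
def ray(c,u,v):
    Rm=cv2.Rodrigues(np.array(c['rvec'],float))[0]; t=np.array(c['tvec'],float).ravel()
    d=Rm.T@np.array([(u-c['cx'])/c['fx'],(v-c['cy'])/c['fy'],1.]); return -Rm.T@t,d
def onz(c,u,v,z):
    o,d=ray(c,u,v); return o+d*(z-o[2])/d[2]
def proj(c,p):
    K=np.array([[c['fx'],0,c['cx']],[0,c['fy'],c['cy']],[0,0,1.]])
    return cv2.projectPoints(np.array(p,float).reshape(-1,1,3),np.array(c['rvec'],float),np.array(c['tvec'],float),K,None)[0].reshape(-1,2)
E
python3 - <<'E'
from h import *
import pickle
for n in('scene','top'):
    c=cap(n,n+'0.png'); print(n,c['fx'],c['cx'],c['cy'],c['rvec'],c['tvec'],ray(c,320,200)[0]); pickle.dump(c,open(n+'0.pkl','wb'))
print(r.state(),r.hold_point_z)
E
```

```text
scene 379.2144681071392 316.6499713195624 198.66018470375082 [ 2.13439128 -1.60854128  0.47340508] [-0.24485478  0.51823109  0.85238175] [ 0.05754363 -0.22119031  1.00141677]
top 470.41409851477584 314.97950958566287 202.44657452278443 [ 2.17776852 -2.04127842  0.21853677] [-0.0987822   0.62205464  1.32070864] [ 0.34059492 -0.07052043  1.42126816]
{'time': 0.1, 'joint_pos': array([-1.18048445,  0.41792653, -0.01032647,  1.61409913,  0.00471352,
        1.11069148, -0.05298596]), 'dq': array([ 0.00038362,  0.00095865,  0.00016844, -0.00439624,  0.00302884,
       -0.00059175, -0.00196459]), 'tau': array([ 8.64895246e-04, -8.52593207e+01,  6.39107153e-01, -4.26703620e+01,
       -4.90196259e-02,  1.63171208e-02,  5.50633740e-05]), 'tool_pos': array([0.26143442, 0.56732782, 0.20488634]), 'orientation': array([ 2.14208244e-01,  9.76787861e-01, -5.45312359e-04, -7.44568479e-05]), 'force': array([ 0.17779257,  0.02276853, -0.64555823]), 'ft_torque': array([ 0.04760075, -0.00134094,  0.04932676]), 'width': 0.09392200688279201} 0.0188
```

View pics/scene0.png

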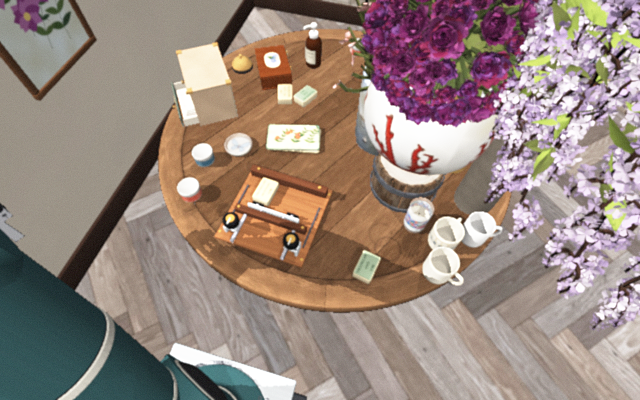

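View pics/top0.png

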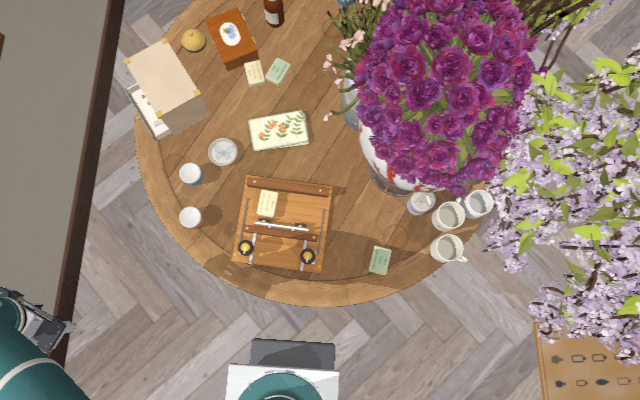

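The jig is at about (275,217) in scene and (283,224) in top. The loose green soap is at scene (367,266) and top (380,260). I'll enlarge the crops next.

```bash
python3 - <<'E'
import cv2
a=cv2.imread('pics/top0.png')[165:285,225:405]; cv2.imwrite('pics/topz0.png',cv2.resize(a,None,fx=4.4,fy=4.4,interpolation=cv2.INTER_CUBIC))
a=cv2.imread('pics/scene0.png')[160:290,205:390]; cv2.imwrite('pics/scenez0.png',cv2.resize(a,None,fx=4.3,fy=4.3,interpolation=cv2.INTER_CUBIC))
E
```

```text
(no output)
```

View pics/topz0.png

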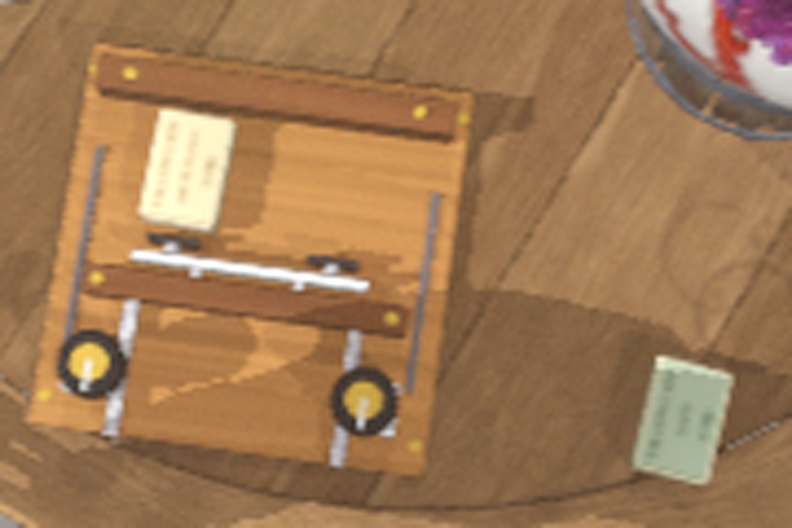

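View pics/scenez0.png

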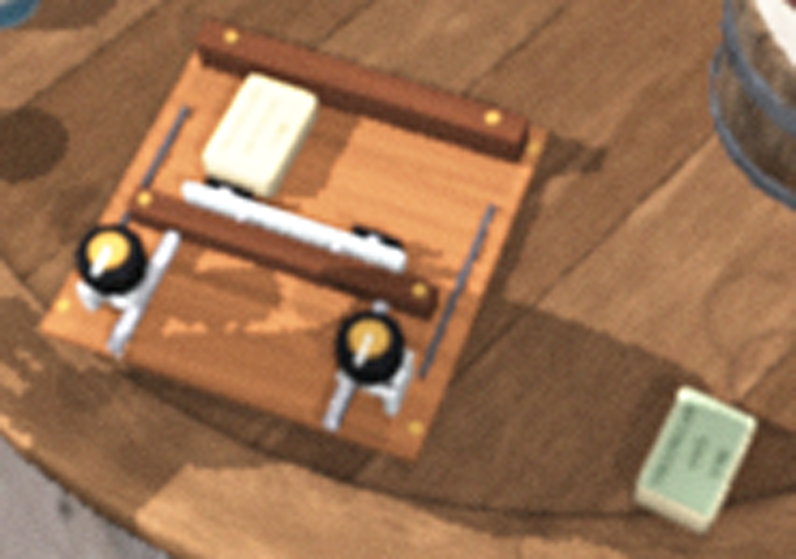

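```bash
cat > m.py <<'E'
from h import *
import pickle
T=pickle.load(open('top0.pkl','rb'));S=pickle.load(open('scene0.pkl','rb'))
def tz(p): return ((p[0]+.5)/4.4-.5+225,(p[1]+.5)/4.4-.5+165)
def sz(p): return ((p[0]+.5)/4.3-.5+205,(p[1]+.5)/4.3-.5+160)
def P(k,p,z): return onz(T,*tz(p),z) if k=='t' else onz(S,*sz(p),z)
E
python3 - <<'E'
from m import *
np.set_printoptions(precision=4,suppress=True)
def rep(n,k,p,z): 
    q=P(k,p,z)[:2]; print(n,k,q); return q
for k,d in (('t',dict(FL=(28,422),BL=(97,45),BR=(472,92),FR=(422,472))),('s',dict(FL=(38,328),BR=(546,130),FR=(412,460)))):
    q={n:rep(n,k,p,.012) for n,p in d.items()}
    e=q['BR']-q['FR'];print('side',np.hypot(*e),'yaw',np.degrees(np.arctan2(e[1],e[0])))
    e=q['FL']-q['FR'];print('front',np.hypot(*e),'yaw',np.degrees(np.arctan2(e[1],e[0]))-90)
for k,d in (('t',dict(L=(90,363),R=(363,400))),('s',dict(L=(108,252),R=(369,342)))):
    q={n:rep('knob'+n,k,p,.08) for n,p in d.items()}
    e=q['L']-q['R'];print(np.hypot(*e),np.degrees(np.arctan2(e[1],e[0]))-90,(q['L']+q['R'])/2)
for k,d in (('t',dict(L=(98,94),R=(459,140))),('s',dict(L=(203,57),R=(517,158)))):
    q={n:rep('fencefronttop'+n,k,p,.046) for n,p in d.items()}
    e=q['L']-q['R'];print(np.hypot(*e),np.degrees(np.arctan2(e[1],e[0]))-90,(q['L']+q['R'])/2)
# soaps masks
for nm,k,c in(('top0','t',T),('scene0','s',S)):
    im=c['pixels'];big=cv2.resize(im,None,fx=8,fy=8,interpolation=cv2.INTER_CUBIC);hsv=cv2.cvtColor(big,cv2.COLOR_RGB2HSV)
    for col,lo,hi,roi in(('green',(38,18,110),(85,150,255),(340,230,400,290)),('cream',(18,15,200),(34,150,255),(235,165,290,225))):
        m=cv2.inRange(hsv,lo,hi);mm=np.zeros_like(m);x0,y0,x1,y1=[8*v for v in roi];mm[y0:y1,x0:x1]=m[y0:y1,x0:x1]
        mm=cv2.morphologyEx(mm,cv2.MORPH_CLOSE,np.ones((25,25)))
        cs=max(cv2.findContours(mm,0,2)[0],key=cv2.contourArea)
        bx=(cv2.boxPoints(cv2.minAreaRect(cs))+.5)/8-.5
        w=np.array([onz(c,*p,.026+(.012 if col=='cream' else 0))[:2] for p in bx])
        e1=w[1]-w[0];e2=w[2]-w[1]
        print(nm,col,bx.round(1).tolist(),w.mean(0),[ (np.hypot(*e),np.degrees(np.arctan2(e[1],e[0]))) for e in(e1,e2)])
E
```

```text
FL t [0.4455 0.1807]
BL t [0.7119 0.159 ]
BR t [ 0.6951 -0.1065]
FR t [ 0.4291 -0.0878]
side 0.26658613187435026 yaw -4.021042396741943
front 0.2690304410041822 yaw -3.4766120732386128
FL s [0.4428 0.1787]
BR s [ 0.691  -0.1079]
FR s [ 0.4229 -0.0886]
side 0.268800915742039 yaw -4.101091913681582
front 0.26807513832735297 yaw -4.265389947987231
knobL t [0.481  0.1323]
knobR t [ 0.4685 -0.0461]
0.17881397307840985 -3.99905606094741 [0.4747 0.0431]
knobL s [0.4785 0.1303]
knobR s [ 0.4646 -0.0494]
0.18023813322378757 -4.436569872397911 [0.4715 0.0405]
fencefronttopL t [0.6684 0.1495]
fencefronttopR t [ 0.6523 -0.0987]
0.24873096117150634 -3.708536516546232 [0.6604 0.0254]
fencefronttopL s [0.6604 0.1395]
fencefronttopR s [ 0.6413 -0.0983]
0.2385884544966124 -4.5822271952650055 [0.6509 0.0206]
top0 green [[369.6000061035156, 269.79998779296875], [375.3999938964844, 246.39999389648438], [390.1000061035156, 250.10000610351562], [384.29998779296875, 273.5]] [ 0.4746 -0.2606] [(np.float64(0.07168028900476116), np.float64(-11.758244088476674)), (np.float64(0.04485786397674308), np.float64(-1
[... 248 characters left out ...]
float64(0.0542691427958526), np.float64(-97.73896604080927))]
scene0 green [[353.6000061035156, 272.1000061035156], [364.1000061035156, 250.1999969482422], [379.70001220703125, 257.6000061035156], [369.20001220703125, 279.5]] [ 0.4733 -0.2628] [(np.float64(0.07216621467074691), np.float64(-11.149601904941704)), (np.float64(0.0473064895984722), np.float64(-102.12641092273353))]
scene0 cream [[249.89999389648438, 197.89999389648438], [263.29998779296875, 173.89999389648438], [278.8999938964844, 182.60000610351562], [265.5, 206.60000610351562]] [0.6169 0.0835] [(np.float64(0.09391280515581721), np.float64(-5.071195734759549)), (np.float64(0.059522611555032134), np.float64(-106.87574836972455))]
```

```bash
cat >> h.py <<'E'
np.set_printoptions(precision=4,suppress=True)
# jig estimate
JO=np.array([0.588,0.0335]); JY=np.radians(-4.05)
def J(x,y):
    c,s=np.cos(JY),np.sin(JY); return JO+np.array([c*x-s*y,s*x+c*y])
def go(xy,z,yawy=None):
    """yawy: world yaw (deg) of tool y. prints shift(cm) and turn about tool z (deg)"""
    s=r.state(); Rm=R.from_quat(s['orientation']); p=s['tool_pos']
    sh=Rm.inv().apply(np.array([xy[0],xy[1],z])-p)*100
    y=Rm.as_matrix()[:,1]; cur=np.degrees(np.arctan2(y[1],y[0]))
    # tilt correction to straight down
    t=None
    if yawy is not None:
        a=np.radians(yawy); Y=np.array([np.cos(a),np.sin(a),0]);Z=np.array([0,0,-1.]);X=np.cross(Y,Z)
        t=np.degrees((Rm.inv()*R.from_matrix(np.c_[X,Y,Z])).as_rotvec())
    print('t',round(s['time'],2),'pos',p,'yawY',round(cur,2),'F',s['force'],'M',s['ft_torque'],'w',round(s['width'],4),'q',s['joint_pos'].round(2))
    print('SHIFT cm',sh.round(2),'TURN',None if t is None else t.round(2))
E
python3 - <<'E'
from m import *
go((0.4735,-0.262),0.12,-101.5)
print(J(27/1e3,-.055),J(-.115,.09),J(-.115,-.09))
for z in (.3,.5,.7): print(z,[onz(T,u,v,z)[:2] for u,v in((360,110),(370,185),(460,195),(500,240))])
E
```

```text
t 0.1 pos [0.2614 0.5673 0.2049] yawY 65.26 F [ 0.1778  0.0228 -0.6456] M [ 0.0476 -0.0013  0.0493] w 0.0939 q [-1.18  0.42 -0.01  1.61  0.    1.11 -0.05]
SHIFT cm [-53.96 -66.44   8.57] TURN [ -0.     0.09 166.76]
[ 0.611  -0.0233] [0.4796 0.1314] [ 0.4669 -0.0482]
0.3 [array([ 0.8248, -0.1593]), array([ 0.6301, -0.1926]), array([ 0.6193, -0.4135]), array([ 0.5145, -0.5095])]
0.5 [array([ 0.7384, -0.1435]), array([ 0.5784, -0.1708]), array([ 0.5695, -0.3524]), array([ 0.4835, -0.4312])]
0.7 [array([ 0.6521, -0.1276]), array([ 0.5268, -0.149 ]), array([ 0.5198, -0.2912]), array([ 0.4525, -0.3529])]
```

Emit:
play_rows(
  increments=[
    [[-54, -66.4, 3], [0, 0, 167]],
    [[-54, -66.4, 3], [0, 0, 167]],
    [[-54, -66.4, 3], [0, 0, 167]],
    [[-54, -66.4, 3], [0, 0, 167]],
    [[-54, -66.4, 3], [0, 0, 167]],
    [[-54, -66.4, 3], [0, 0, 167]],
    [[-54, -66.4, 3], [0, 0, 167]],
    [[-54, -66.4, 3], [0, 0, 167]],
  ],
  gripper=0,
)

```text
time: 0.9
tool_pos: [0.3607, 0.1785, 0.1914]
orientation: [0.73, 0.683, 0.0, -0.0]
force: [1.4, 0.3, 0.4]
width: 0.0938
```

```bash
python3 -c "
from h import *
go((0.4735,-0.262),0.12,-101.5)"
```

```text
t 0.9 pos [0.3607 0.1785 0.1914] yawY -3.83 F [1.3526 0.2954 0.3949] M [-0.0361 -0.0707 -0.0374] w 0.0938 q [-0.88  0.02  0.36  2.15 -0.01  0.97 -0.59]
SHIFT cm [-43.2   14.2    7.12] TURN [-0.02 -0.01 97.67]
```

Emit:
play_rows(
  increments=[
    [[-43.2, 14.2, 4], [0, 0, 97.7]],
    [[-43.2, 14.2, 4], [0, 0, 97.7]],
    [[-43.2, 14.2, 4], [0, 0, 97.7]],
    [[-43.2, 14.2, 4], [0, 0, 97.7]],
    [[-43.2, 14.2, 4], [0, 0, 97.7]],
    [[-43.2, 14.2, 4], [0, 0, 97.7]],
    [[-43.2, 14.2, 4], [0, 0, 97.7]],
    [[-43.2, 14.2, 4], [0, 0, 97.7]],
  ],
)

```text
time: 1.7
tool_pos: [0.4622, -0.2069, 0.1563]
orientation: [0.988, 0.152, 0.0, 0.0]
force: [0.5, 1.4, 0.4]
width: 0.0941
```

```bash
python3 -c "
from h import *
go((0.4735,-0.262),0.09,-101.5)"
```

```text
t 1.7 pos [ 0.4622 -0.2069  0.1563] yawY -72.56 F [0.5153 1.4389 0.4217] M [0.0462 0.0751 0.0434] w 0.0941 q [-0.3   0.34  0.79  1.98 -0.3   0.94 -0.62]
SHIFT cm [-0.57  5.59  6.63] TURN [ 0.01 -0.02 28.94]
```

Emit:
play_rows(
  increments=[
    [[-0.6, 5.6, 6.6], [0, 0, 29]],
    [[-0.6, 5.6, 6.6], [0, 0, 29]],
    [[-0.6, 5.6, 6.6], [0, 0, 29]],
    [[-0.6, 5.6, 6.6], [0, 0, 29]],
    [[-0.6, 5.6, 6.6], [0, 0, 29]],
    [[-0.6, 5.6, 6.6], [0, 0, 29]],
  ],
)

```text
time: 2.3
tool_pos: [0.4733, -0.2599, 0.0904]
orientation: [0.995, -0.097, -0.0, 0.0]
force: [-0.5, -0.5, 0.6]
width: 0.0943
```

```bash
python3 -c "
from h import *
go((0.4735,-0.262),0.006,-101.5)
import pickle
for n in('scene','top'):
    c=cap(n); a=c['pixels'][215:305,330:450] if n=='top' else c['pixels'][200:320,300:440]
    cv2.imwrite('pics/g1%s.png'%n,cv2.cvtColor(cv2.resize(a,None,fx=5,fy=5,interpolation=cv2.INTER_CUBIC),cv2.COLOR_RGB2BGR))
"
```

```text
t 2.3 pos [ 0.4733 -0.2599  0.0904] yawY -101.1 F [-0.451  -0.4541  0.6207] M [0.0662 0.1473 0.0109] w 0.0943 q [-0.2   0.55  0.83  1.95 -0.52  0.88 -0.86]
SHIFT cm [0.06 0.2  8.44] TURN [0.   0.01 0.4 ]
```

View pics/g1scene.png

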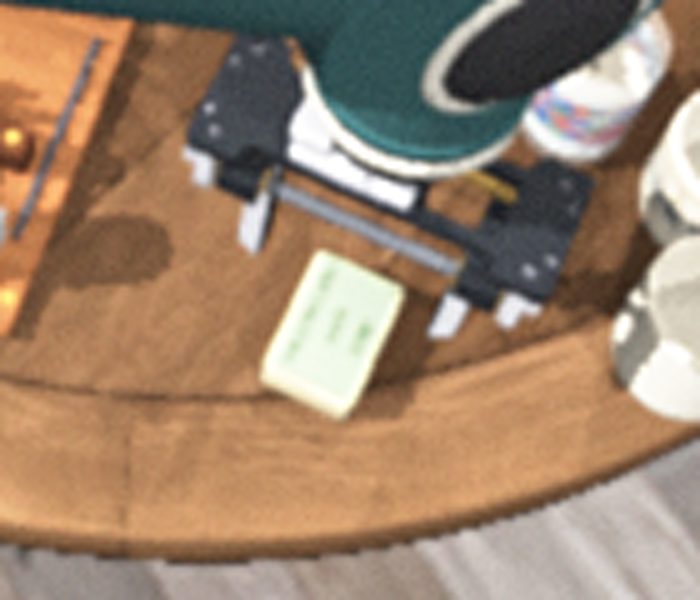

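View pics/g1top.png

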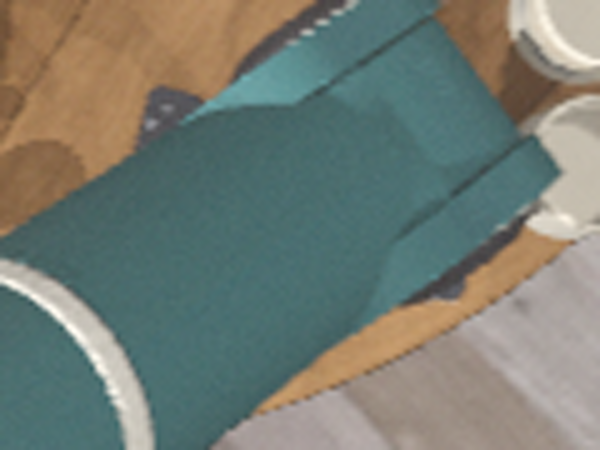

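The open fingers straddle the green soap: tips are at crop (250,245) and (440,330), and the soap at (333,333). I'll check the scene calibration against the fingertips.

```bash
python3 -c "
from m import *
for p in ((250,247),(438,335)):
  print(onz(S,300+p[0]/5-.4,200+p[1]/5-.4,.0904))
s=r.state();Rm=R.from_quat(s['orientation']).as_matrix();print([s['tool_pos']+Rm[:,1]*e for e in(.047,-.047,.0595,-.0595)], [proj(S,s['tool_pos']+Rm[:,1]*e) for e in(.047,-.047,.0595,-.0595)])
"
```

```text
[ 0.476  -0.2082  0.0904]
[ 0.4552 -0.3115  0.0904]
[array([ 0.4644, -0.3061,  0.0906]), array([ 0.4825, -0.2138,  0.0906]), array([ 0.462 , -0.3183,  0.0906]), array([ 0.485 , -0.2016,  0.0906])] [array([[385.7648, 262.7632]]), array([[352.2686, 247.2993]]), array([[390.3288, 264.8701]]), array([[347.921 , 245.2922]])]
```

Emit:
play_rows(
  increments=[
    [[0.1, 0.2, 4.5], [0, 0, 0.4]],
    [[0.1, 0.2, 7.5], [0, 0, 0.4]],
    [[0.1, 0.2, 8.3], [0, 0, 0.4]],
    [[0.1, 0.2, 8.3], [0, 0, 0.4]],
  ],
)

```text
time: 2.8
tool_pos: [0.4735, -0.2624, 0.0073]
orientation: [0.995, -0.101, -0.001, -0.0]
force: [-0.0, -0.6, 0.7]
width: 0.0942
```

Emit:
play_rows(
  increments=[
    [[0, 0, 0], [0, 0, 0]],
    [[0, 0, 0], [0, 0, 0]],
    [[0, 0, 0], [0, 0, 0]],
    [[0, 0, 0], [0, 0, 0]],
    [[0, 0, 0], [0, 0, 0]],
    [[0, 0, 0], [0, 0, 0]],
  ],
  gripper=1,
)

```text
time: 3.4
tool_pos: [0.474, -0.2623, 0.0076]
orientation: [0.995, -0.101, 0.0, 0.0]
force: [0.1, 1.4, 4.6]
width: 0.0519
```

```bash
python3 -c "
from h import *
go((0.4735,-0.262),0.1,-101.5)"
```

```text
t 3.4 pos [ 0.474  -0.2623  0.0076] yawY -101.64 F [0.0707 1.4052 4.6177] M [ 0.368   0.3229 -0.0031] w 0.0519 q [-0.1   0.67  0.72  1.97 -0.65  0.74 -0.77]
SHIFT cm [-0.06 -0.02 -9.24] TURN [ 0.   -0.01 -0.14]
```

Emit:
play_rows(
  increments=[
    [[0, 0, -3], [0, 0, 0]],
    [[0, 0, -7], [0, 0, 0]],
    [[0, 0, -9.2], [0, 0, 0]],
    [[0, 0, -9.2], [0, 0, 0]],
  ],
)

```text
time: 3.8
tool_pos: [0.4751, -0.263, 0.1019]
orientation: [0.995, -0.101, 0.002, 0.0]
force: [0.1, -0.1, -1.6]
width: 0.0519
```

```bash
python3 -c "
from h import *
go(J(.028,-.055),0.1,-94.05)"
```

```text
t 3.8 pos [ 0.4751 -0.263   0.1019] yawY -101.64 F [ 0.0923 -0.1316 -1.6132] M [ 0.0479  0.1259 -0.0026] w 0.0519 q [-0.21  0.53  0.85  1.93 -0.51  0.9  -0.87]
SHIFT cm [  8.57 -26.23   0.22] TURN [ 0.03 -0.22 -7.59]
```

Emit:
play_rows(
  increments=[
    [[1, -3, 0], [0, 0, -1]],
    [[2.5, -7.5, 0], [0, 0, -2]],
    [[4, -12, 0], [0, 0, -4]],
    [[5.5, -17, 0], [0, 0, -6]],
    [[7, -21.5, 0.1], [0, 0, -7]],
    [[8.1, -24.8, 0.2], [0, 0, -7.6]],
    [[8.6, -26.2, 0.2], [0, 0, -7.6]],
    [[8.6, -26.2, 0.2], [0, 0, -7.6]],
  ],
)

```text
time: 4.6
tool_pos: [0.6112, -0.0212, 0.0962]
orientation: [0.999, -0.034, -0.001, 0.0]
force: [-0.0, 0.9, -1.1]
width: 0.0518
```

```bash
python3 -c "
from h import *
go(J(.028,-.055),0.03,-94.05)
c=cap('scene'); a=c['pixels'][130:260,190:350]
cv2.imwrite('pics/g2.png',cv2.cvtColor(cv2.resize(a,None,fx=5,fy=5,interpolation=cv2.INTER_CUBIC)[:600],cv2.COLOR_RGB2BGR))
"
```

```text
t 4.6 pos [ 0.6112 -0.0212  0.0962] yawY -93.88 F [-0.0233  0.947  -1.0669] M [-0.0332  0.182   0.0032] w 0.0518 q [-0.57  0.64  0.77  1.76 -0.53  0.96 -1.22]
SHIFT cm [0.1  0.2  6.62] TURN [0.01 0.07 0.17]
```

View pics/g2.png

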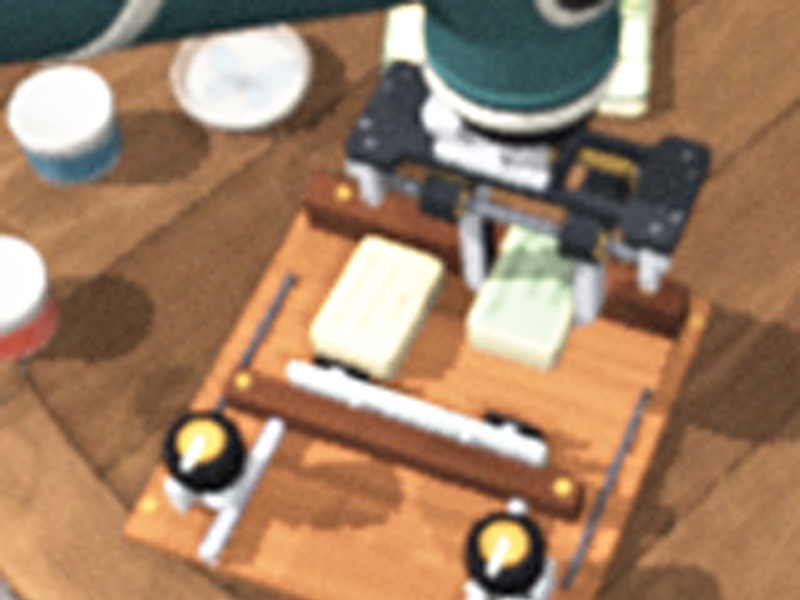

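The held soap hangs over the right bay (crop 525,300) and lines up with the cream soap (378,305). I'll lower it.

Emit:
play_rows(
  increments=[
    [[0.1, 0.2, 3], [0, 0, 0.2]],
    [[0.1, 0.2, 5.5], [0, 0, 0.2]],
    [[0.1, 0.2, 6.8], [0, 0, 0.2]],
    [[0.1, 0.2, 7.3], [0, 0, 0.2]],
    [[0.1, 0.2, 7.5], [0, 0, 0.2]],
    [[0.1, 0.2, 7.5], [0, 0, 0.2]],
  ],
)

```text
time: 5.25
tool_pos: [0.6122, -0.0257, 0.0231]
orientation: [0.999, -0.037, 0.0, 0.0]
force: [0.4, 0.4, -1.0]
width: 0.052
```

```bash
python3 -c "
from h import *
go(J(.028,-.055),0.0196,-94.05)
for n in('scene','top'):
  c=cap(n); a=c['pixels'][150:270,200:350] if n=='scene' else c['pixels'][165:285,220:350]
  cv2.imwrite('pics/g3%s.png'%n,cv2.cvtColor(cv2.resize(a,None,fx=5,fy=5,interpolation=cv2.INTER_CUBIC)[:600],cv2.COLOR_RGB2BGR))
"
```

```text
t 5.25 pos [ 0.6122 -0.0257  0.0231] yawY -94.28 F [ 0.4351  0.3795 -1.0118] M [-0.0324  0.1648  0.0171] w 0.052 q [-0.51  0.74  0.7   1.79 -0.61  0.85 -1.16]
SHIFT cm [-0.03 -0.23  0.35] TURN [ 0.01 -0.05 -0.23]
```

View pics/g3scene.png

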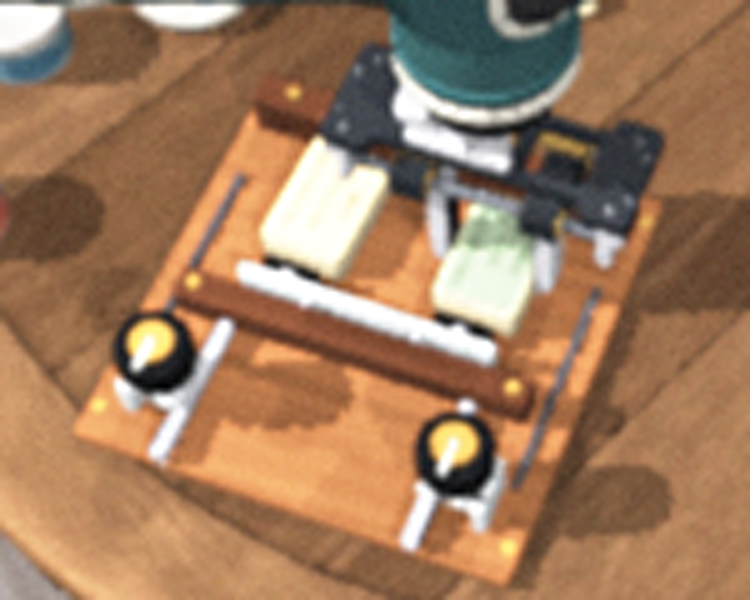

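```bash
cat >> h.py <<'E'
def toJ(p):
    d=np.array(p[:2])-JO; c,s=np.cos(JY),np.sin(JY); return np.array([c*d[0]+s*d[1],-s*d[0]+c*d[1]])*1000
E
python3 - <<'E'
from m import *
def q(u,v,z): return toJ(onz(S,200+u/5-.4,150+v/5-.4,z))
print('green rear bottom L,R',q(436,303,.0155),q(514,335,.0155))
print('green rear top L,R',q(438,282,.0415),q(517,313,.0415))
print('cream rear bottom',q(263,243+20,.012),q(338,280,.012))
print('cream rear top',q(262,237,.038),q(340,262,.038))
print('padfront top (R) ',q(437,314,.036),'facing front top',q(245,262,.04),q(492,345,.04))
print('jaw top rear/front', q(190,270,.043),q(530,383,.043))
print('fence top front', q(255,118,.046))
print('knobs',toJ(onz(S,200+155/5-.4,150+340/5-.4,.08)),toJ(onz(S,200+456/5-.4,150+440/5-.4,.08)))
E
```

```text
green rear bottom L,R [ -4.8964 -31.7018] [ -9.1147 -83.2353]
green rear top L,R [ -4.6931 -34.3037] [ -8.1296 -85.1596]
cream rear bottom [-13.5908  78.1216] [-8.7946 30.7107]
cream rear top [-10.4125  76.5888] [-10.2456  26.1084]
padfront top (R)  [-22.0761 -40.4398] facing front top [-30.725   77.8773] [-32.1202 -78.876 ]
jaw top rear/front [-48.3714 104.5271] [ -48.9987 -108.648 ]
fence top front [ 62.2795 113.8654]
knobs [-113.4828   87.4784] [-112.6827  -90.624 ]
```

View pics/g3top.png

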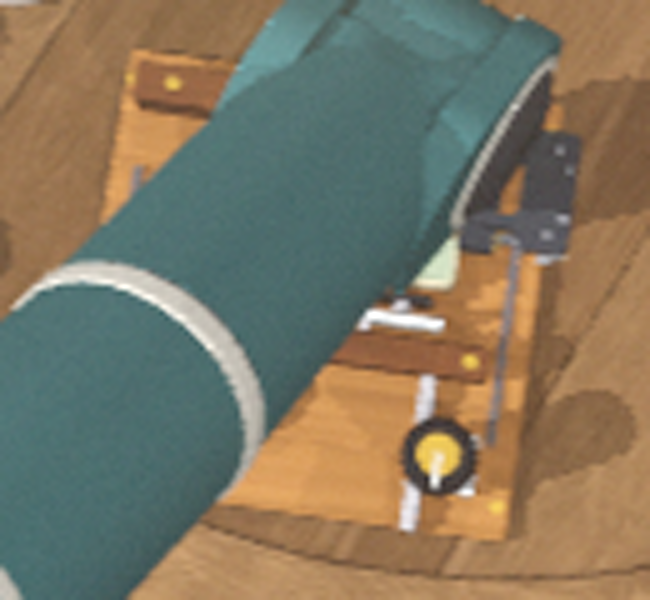

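Emit:
play_rows(
  increments=[
    [[0, -0.2, 0.15], [0, 0, -0.2]],
    [[0, -0.2, 0.3], [0, 0, -0.2]],
    [[0, -0.2, 0.3], [0, 0, -0.2]],
    [[0, -0.2, 0.3], [0, 0, -0.2]],
  ],
)

```text
time: 5.75
tool_pos: [0.6123, -0.0228, 0.0197]
orientation: [0.999, -0.035, 0.0, -0.0]
force: [-1.0, 2.7, 4.4]
width: 0.0521
```

```bash
python3 -c "
from h import *
go(J(.028,-.055),0.0196,-94.05)"
```

```text
t 5.75 pos [ 0.6123 -0.0228  0.0197] yawY -94.03 F [-0.9953  2.7395  4.3834] M [0.5851 0.2823 0.0223] w 0.0521 q [-0.51  0.74  0.69  1.79 -0.62  0.84 -1.16]
SHIFT cm [-0.02  0.05  0.01] TURN [-0.02 -0.03  0.02]
```

Emit:
play_rows(
  increments=[
    [[0, 0, 0], [0, 0, 0]],
    [[0, 0, 0], [0, 0, 0]],
    [[0, 0, 0], [0, 0, 0]],
    [[0, 0, 0], [0, 0, 0]],
  ],
  gripper=0.25,
)

```text
time: 6.15
tool_pos: [0.612, -0.0233, 0.0194]
orientation: [0.999, -0.035, -0.0, 0.0]
force: [0.1, 0.1, 0.2]
width: 0.0702
```

```bash
python3 -c "
from h import *
go(J(-.115,-.09),0.12,-94.05)"
```

```text
t 6.15 pos [ 0.612  -0.0233  0.0194] yawY -94.06 F [0.1453 0.144  0.1764] M [ 0.0063  0.1524 -0.0244] w 0.0702 q [-0.51  0.74  0.69  1.79 -0.62  0.84 -1.16]
SHIFT cm [-14.29   3.51 -10.06] TURN [ 0.01  0.   -0.01]
```

Emit:
play_rows(
  increments=[
    [[0, 0, -3], [0, 0, 0]],
    [[0, 0, -7], [0, 0, 0]],
    [[-3, 0.7, -10], [0, 0, 0]],
    [[-7, 1.8, -10], [0, 0, 0]],
    [[-11, 2.7, -10], [0, 0, 0]],
    [[-14, 3.5, -10], [0, 0, 0]],
    [[-14.3, 3.5, -10], [0, 0, 0]],
    [[-14.3, 3.5, -10], [0, 0, 0]],
  ],
)

```text
time: 6.95
tool_pos: [0.4669, -0.0476, 0.1197]
orientation: [0.999, -0.035, 0.0, -0.0]
force: [0.7, 0.2, -0.7]
width: 0.0705
```

```bash
python3 -c "
from h import *
go(J(-.115,-.09),0.051,-94.05)
for n in('scene','top'):
  c=cap(n); a=c['pixels'][150:270,200:350] if n=='scene' else c['pixels'][165:285,220:350]
  cv2.imwrite('pics/g4%s.png'%n,cv2.cvtColor(cv2.resize(a,None,fx=5,fy=5,interpolation=cv2.INTER_CUBIC)[:600],cv2.COLOR_RGB2BGR))
"
```

```text
t 6.95 pos [ 0.4669 -0.0476  0.1197] yawY -94.04 F [ 0.7327  0.2141 -0.702 ] M [0.0115 0.1107 0.0262] w 0.0705 q [-0.72  0.37  0.9   2.09 -0.38  0.85 -1.23]
SHIFT cm [-0.    0.06  6.87] TURN [-0.05 -0.04  0.01]
```

View pics/g4scene.png

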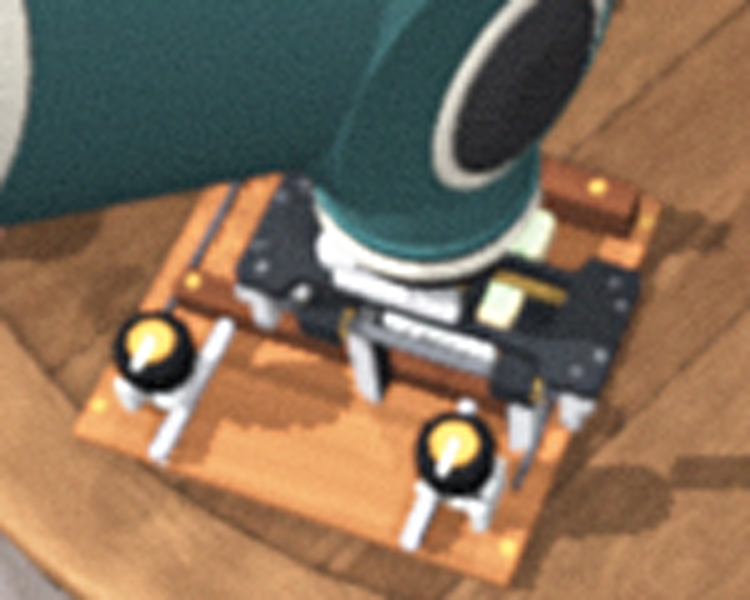

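View pics/g4top.png

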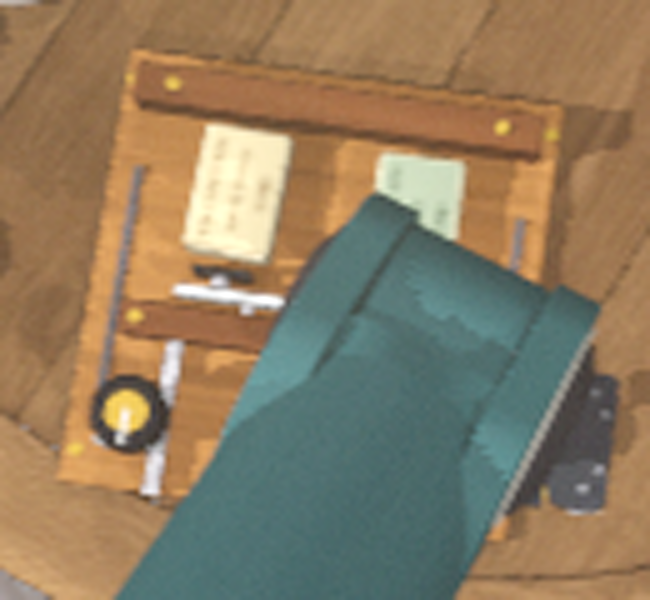

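Emit:
play_rows(
  increments=[
    [[0, 0.1, 4], [0, 0, 0]],
    [[0, 0.1, 6.5], [0, 0, 0]],
    [[0, 0.1, 6.9], [0, 0, 0]],
    [[0, 0.1, 6.9], [0, 0, 0]],
  ],
)

```text
time: 7.45
tool_pos: [0.4671, -0.0495, 0.0503]
orientation: [0.999, -0.036, -0.001, 0.001]
force: [0.3, -0.7, 0.1]
width: 0.0705
```

Emit:
play_rows(
  increments=[
    [[0, 0, 0], [0, 0, 0]],
    [[0, 0, 0], [0, 0, 0]],
    [[0, 0, 0], [0, 0, 0]],
    [[0, 0, 0], [0, 0, 0]],
    [[0, 0, 0], [0, 0, 0]],
  ],
  gripper=1,
)

```text
time: 7.95
tool_pos: [0.4674, -0.0475, 0.051]
orientation: [0.999, -0.035, 0.0, -0.001]
force: [-0.2, 8.7, 8.0]
width: 0.0433
```

```bash
python3 -c "
from h import *
go(J(-.115,-.09),0.051,-94.05)"
```

```text
t 7.95 pos [ 0.4674 -0.0475  0.051 ] yawY -93.98 F [-0.2306  8.6698  8.0313] M [ 2.1438  0.2863 -0.037 ] w 0.0433 q [-0.61  0.49  0.79  2.13 -0.53  0.72 -1.11]
SHIFT cm [-0.05  0.06  0.  ] TURN [-0.12 -0.04  0.07]
```

Emit:
play_rows(
  increments=[
    [[0, -0.1, 0], [0, 0, 0]],
    [[0, -0.1, 0], [0, 0, 3]],
    [[0, -0.1, 0], [0, 0, 6]],
    [[0, -0.1, 0], [0, 0, 9]],
    [[0, -0.1, 0], [0, 0, 11.5]],
  ],
)

```text
time: 8.45
tool_pos: [0.4675, -0.0475, 0.051]
orientation: [0.991, -0.136, 0.0, -0.0]
force: [-1.4, 2.8, 8.0]
width: 0.0434
```

```bash
python3 -c "
from h import *
go(J(-.115,-.09),0.051,-105.5)"
```

```text
t 8.45 pos [ 0.4675 -0.0475  0.051 ] yawY -105.63 F [-1.4395  2.7762  8.0055] M [0.6399 0.3873 0.1522] w 0.0434 q [-0.65  0.51  0.84  2.13 -0.57  0.73 -1.28]
SHIFT cm [-0.03  0.07  0.  ] TURN [-0.05 -0.04 -0.13]
```

Emit:
play_rows(
  increments=[
    [[0, 0, 0], [0, 0, 0]],
    [[0, 0, 0], [0, 0, 0]],
    [[0, 0, -2], [0, 0, -2]],
    [[0, 0, -4.5], [0, 0, -5]],
  ],
  gripper=0.35,
)

```text
time: 8.85
tool_pos: [0.4662, -0.0483, 0.0955]
orientation: [0.996, -0.091, -0.001, 0.001]
force: [0.1, 0.5, 0.4]
width: 0.0608
```

```bash
sed -i 's/^JO=.*/JO=np.array([0.5885,0.0344]); JY=np.radians(-4.05)/' h.py; cat >> h.py <<'E'
KL=J(-.115,.09); KR=J(-.115,-.09)
E
python3 -c "
from h import *
print(KL,KR)
go(KL,0.095,-85)
go(KL,0.051,-85)
"
```

```text
[0.4801 0.1323] [ 0.4674 -0.0473]
t 8.85 pos [ 0.4662 -0.0483  0.0955] yawY -100.44 F [0.1435 0.52   0.3836] M [0.0495 0.154  0.0615] w 0.0608 q [-0.71  0.42  0.9   2.11 -0.46  0.81 -1.28]
SHIFT cm [ -1.9  -18.01   0.03] TURN [  0.06   0.1  -15.44]
t 8.85 pos [ 0.4662 -0.0483  0.0955] yawY -100.44 F [0.1435 0.52   0.3836] M [0.0495 0.154  0.0615] w 0.0608 q [-0.71  0.42  0.9   2.11 -0.46  0.81 -1.28]
SHIFT cm [ -1.9  -18.02   4.43] TURN [  0.06   0.1  -15.44]
```

Emit:
play_rows(
  increments=[
    [[-0.5, -4, 0], [0, 0, -4]],
    [[-1, -9, 0], [0, 0, -8]],
    [[-1.5, -14, 0], [0, 0, -13]],
    [[-1.9, -17.5, 0], [0, 0, -15]],
    [[-1.9, -18, 0.3], [0, 0, -15.4]],
    [[-1.9, -18, 2.5], [0, 0, -15.4]],
    [[-1.9, -18, 4.3], [0, 0, -15.4]],
    [[-1.9, -18, 4.4], [0, 0, -15.4]],
  ],
)

```text
time: 9.65
tool_pos: [0.4802, 0.1313, 0.05]
orientation: [0.999, 0.042, -0.001, 0.001]
force: [0.2, -0.1, -0.7]
width: 0.0613
```

```bash
python3 -c "
from h import *
go(KL,0.051,-85)
"
```

```text
t 9.65 pos [0.4802 0.1313 0.05  ] yawY -85.18 F [ 0.1996 -0.1128 -0.6887] M [-0.0059  0.1046 -0.0404] w 0.0613 q [-0.92  0.52  0.74  2.06 -0.51  0.75 -1.35]
SHIFT cm [ 0.  -0.1 -0.1] TURN [ 0.08  0.14 -0.18]
```

Emit:
play_rows(
  increments=[
    [[0, -0.1, -0.1], [0, 0, 0]],
    [[0, -0.1, -0.1], [0, 0, 0]],
    [[0, -0.1, -0.1], [0, 0, 0]],
    [[0, -0.1, -0.1], [0, 0, 5]],
    [[0, -0.1, -0.1], [0, 0, 10]],
    [[0, -0.1, -0.1], [0, 0, 15]],
    [[0, -0.1, -0.1], [0, 0, 19]],
    [[0, -0.1, -0.1], [0, 0, 22.9]],
  ],
  gripper=1,
)

```text
time: 10.45
tool_pos: [0.4817, 0.1318, 0.0533]
orientation: [0.987, -0.159, 0.001, 0.001]
force: [-1.2, -11.0, 6.1]
width: 0.0432
```

```bash
python3 -c "
from h import *
go(KL,0.051,-85)
"
```

```text
t 10.45 pos [0.4817 0.1318 0.0533] yawY -108.28 F [ -1.2254 -11.0074   6.0987] M [-2.6861  0.4002  0.1852] w 0.0432 q [-1.    0.56  0.84  2.06 -0.59  0.78 -1.68]
SHIFT cm [-0.16  0.    0.23] TURN [  0.06  -0.09 -23.28]
```

```bash
sed -i 's/^KL=.*/KL=np.array([0.4805,0.1317]); KR=np.array([0.4674,-0.0474])/' h.py; python3 -c "
from h import *
go(KR,0.097,-85)
"
```

```text
t 10.45 pos [0.4817 0.1318 0.0533] yawY -108.28 F [ -1.2254 -11.0074   6.0987] M [-2.6861  0.4002  0.1852] w 0.0432 q [-1.    0.56  0.84  2.06 -0.59  0.78 -1.68]
SHIFT cm [ 4.27 17.47 -4.35] TURN [  0.06  -0.09 -23.28]
```

Emit:
play_rows(
  increments=[
    [[0, 0, 0], [0, 0, 0]],
    [[0, 0, 0], [0, 0, 0]],
    [[0, 0, -2.5], [0, 0, 0]],
    [[0, 0, -4.4], [0, 0, -6]],
    [[1.1, 4.5, -4.5], [0, 0, -12]],
    [[2.3, 9.3, -4.5], [0, 0, -18]],
    [[3.4, 14, -4.5], [0, 0, -23.3]],
    [[4.3, 17.3, -4.4], [0, 0, -23.3]],
  ],
  gripper=0.35,
)

```text
time: 11.25
tool_pos: [0.468, -0.0468, 0.0972]
orientation: [0.999, 0.047, 0.001, -0.0]
force: [0.2, 0.5, -0.2]
width: 0.0612
```

```bash
python3 -c "
from h import *
go(KR,0.051,-85)
c=cap('scene'); a=c['pixels'][150:270,200:350]
cv2.imwrite('pics/g5.png',cv2.cvtColor(cv2.resize(a,None,fx=5,fy=5,interpolation=cv2.INTER_CUBIC)[:600],cv2.COLOR_RGB2BGR))
"
```

```text
t 11.25 pos [ 0.468  -0.0468  0.0972] yawY -84.57 F [ 0.2356  0.5069 -0.1926] M [ 0.0617  0.1597 -0.0044] w 0.0612 q [-0.67  0.4   0.84  2.11 -0.42  0.8  -1.04]
SHIFT cm [-0.07  0.05  4.62] TURN [-0.04 -0.08  0.43]
```

View pics/g5.png

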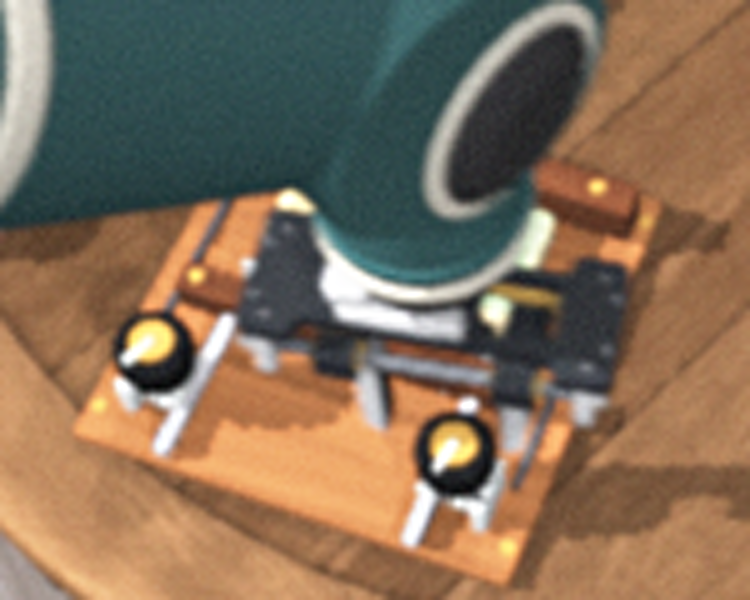

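Both knob pointers, at (150,345) and (452,450), have turned clockwise, and the jaw's left pin has moved forward. I'll continue with R.

Emit:
play_rows(
  increments=[
    [[0, 0, 2.5], [0, 0, 0]],
    [[0, 0, 4.3], [0, 0, 0]],
    [[0, 0, 4.6], [0, 0, 0]],
  ],
)

```text
time: 11.6
tool_pos: [0.4677, -0.0443, 0.0494]
orientation: [0.999, 0.046, -0.001, -0.0]
force: [-0.2, 0.1, 0.3]
width: 0.0612
```

Emit:
play_rows(
  increments=[
    [[0, 0, 0], [0, 0, 0]],
    [[0, 0, 0], [0, 0, 0]],
    [[0, 0, 0], [0, 0, 0]],
    [[0, 0, 0], [0, 0, 5]],
    [[0, 0, 0], [0, 0, 10]],
    [[0, 0, 0], [0, 0, 15]],
    [[0, 0, 0], [0, 0, 19]],
    [[0, 0, 0], [0, 0, 22.9]],
  ],
  gripper=1,
)

```text
time: 12.4
tool_pos: [0.4691, -0.0477, 0.0515]
orientation: [0.988, -0.156, 0.002, 0.002]
force: [1.5, -23.9, -7.4]
width: 0.0432
```

```bash
python3 -c "
from h import *
go(KL,0.097,-85)
"
```

```text
t 12.4 pos [ 0.4691 -0.0477  0.0515] yawY -107.92 F [  1.5085 -23.8772  -7.404 ] M [-5.4583 -0.1523  0.224 ] w 0.0432 q [-0.68  0.52  0.87  2.13 -0.59  0.74 -1.3 ]
SHIFT cm [ -4.41 -17.4   -4.63] TURN [  0.24  -0.18 -22.92]
```

Emit:
play_rows(
  increments=[
    [[0, 0, 0], [0, 0, 0]],
    [[0, 0, 0], [0, 0, 0]],
    [[0, 0, -2.5], [0, 0, 0]],
    [[0, 0, -4.6], [0, 0, -6]],
    [[-1.1, -4.5, -4.7], [0, 0, -12]],
    [[-2.3, -9.3, -4.7], [0, 0, -18]],
    [[-3.4, -14, -4.7], [0, 0, -23]],
    [[-4.3, -17, -4.7], [0, 0, -23]],
  ],
  gripper=0.35,
)

```text
time: 13.2
tool_pos: [0.479, 0.1348, 0.0982]
orientation: [0.999, 0.05, 0.0, -0.001]
force: [1.4, -0.6, 0.1]
width: 0.0611
```

Emit:
play_rows(
  increments=[
    [[0, 0, 0], [0, 0, 0]],
    [[0, 0, 0], [0, 0, 0]],
  ],
)

```text
time: 13.4
tool_pos: [0.4789, 0.1311, 0.0978]
orientation: [0.999, 0.047, 0.0, -0.0]
force: [-0.6, 0.2, 0.5]
width: 0.061
```

```bash
python3 -c "
from h import *
go(KL,0.051,-85)
"
```

```text
t 13.4 pos [0.4789 0.1311 0.0978] yawY -84.56 F [-0.6117  0.1721  0.5252] M [-0.0668  0.0869 -0.0256] w 0.061 q [-1.01  0.45  0.83  2.05 -0.45  0.83 -1.39]
SHIFT cm [ 0.16 -0.04  4.68] TURN [-0.01 -0.02  0.44]
```

Emit:
play_rows(
  increments=[
    [[0.2, 0, 2.5], [0, 0, 0]],
    [[0.2, 0, 4.2], [0, 0, 0]],
    [[0.2, 0, 4.6], [0, 0, 0]],
    [[0.2, 0, 4.6], [0, 0, 0]],
  ],
)

```text
time: 13.8
tool_pos: [0.481, 0.1297, 0.0516]
orientation: [0.999, 0.046, -0.0, 0.0]
force: [0.4, -0.4, 0.4]
width: 0.0611
```

Emit:
play_rows(
  increments=[
    [[0, 0, 0], [0, 0, 0]],
    [[0, 0, 0], [0, 0, 0]],
    [[0, 0, 0], [0, 0, 0]],
    [[0, 0, 0], [0, 0, 5]],
    [[0, 0, 0], [0, 0, 10]],
    [[0, 0, 0], [0, 0, 15]],
    [[0, 0, 0], [0, 0, 19]],
    [[0, 0, 0], [0, 0, 22.9]],
  ],
  gripper=1,
)

```text
time: 14.6
tool_pos: [0.4812, 0.1318, 0.0522]
orientation: [0.988, -0.153, 0.0, -0.001]
force: [-2.5, 2.6, 7.4]
width: 0.0433
```

```bash
python3 -c "
from h import *
go(KR,0.097,-85)
"
```

```text
t 14.6 pos [0.4812 0.1318 0.0522] yawY -107.65 F [-2.5264  2.6124  7.3812] M [0.7361 0.7573 0.1743] w 0.0433 q [-1.01  0.57  0.86  2.07 -0.62  0.78 -1.65]
SHIFT cm [ 4.12 17.48 -4.51] TURN [ -0.08  -0.02 -22.65]
```

Emit:
play_rows(
  increments=[
    [[0, 0, 0], [0, 0, 0]],
    [[0, 0, 0], [0, 0, 0]],
    [[0, 0, -2.5], [0, 0, 0]],
    [[0, 0, -4.4], [0, 0, -6]],
    [[1.1, 4.5, -4.5], [0, 0, -12]],
    [[2.3, 9.3, -4.5], [0, 0, -18]],
    [[3.4, 14, -4.5], [0, 0, -22.7]],
    [[4.1, 17, -4.5], [0, 0, -22.7]],
  ],
  gripper=0.35,
)

```text
time: 15.4
tool_pos: [0.4682, -0.0468, 0.097]
orientation: [0.999, 0.046, 0.001, -0.0]
force: [1.0, 0.6, -0.8]
width: 0.0613
```

Emit:
play_rows(
  increments=[
    [[0, 0.4, 0], [0, 0, 0]],
    [[0, 0.4, 0], [0, 0, 0]],
  ],
)

```text
time: 15.6
tool_pos: [0.4692, -0.0482, 0.0966]
orientation: [0.999, 0.044, 0.0, -0.0]
force: [0.6, 0.7, -0.3]
width: 0.0611
```

```bash
python3 -c "
from h import *
go(KR,0.051,-85)
"
```

```text
t 15.6 pos [ 0.4692 -0.0482  0.0966] yawY -84.92 F [ 0.6361  0.7388 -0.3465] M [ 0.053   0.1398 -0.0352] w 0.0611 q [-0.68  0.41  0.87  2.1  -0.43  0.81 -1.03]
SHIFT cm [-0.17 -0.1   4.56] TURN [-0.   -0.02  0.08]
```

Emit:
play_rows(
  increments=[
    [[-0.1, -0.1, 2.5], [0, 0, 0]],
    [[-0.1, -0.1, 4.2], [0, 0, 0]],
    [[-0.1, -0.1, 4.5], [0, 0, 0]],
    [[-0.1, -0.1, 4.5], [0, 0, 0]],
  ],
)

```text
time: 16.0
tool_pos: [0.468, -0.046, 0.0514]
orientation: [0.999, 0.046, -0.0, 0.0]
force: [0.2, -0.2, 0.8]
width: 0.0612
```

Emit:
play_rows(
  increments=[
    [[0, 0, 0], [0, 0, 0]],
    [[0, 0, 0], [0, 0, 0]],
    [[0, 0, 0], [0, 0, 0]],
    [[0, 0, 0], [0, 0, 5]],
    [[0, 0, 0], [0, 0, 10]],
    [[0, 0, 0], [0, 0, 15]],
    [[0, 0, 0], [0, 0, 19]],
    [[0, 0, 0], [0, 0, 22.9]],
  ],
  gripper=1,
)

```text
time: 16.8
tool_pos: [0.4686, -0.0477, 0.0521]
orientation: [0.988, -0.156, 0.001, 0.001]
force: [-0.2, -7.3, 3.8]
width: 0.0431
```

```bash
python3 -c "
from h import *
go(KL,0.097,-85)
"
```

```text
t 16.8 pos [ 0.4686 -0.0477  0.0521] yawY -107.95 F [-0.1898 -7.2769  3.7813] M [-1.7821  0.3346  0.1765] w 0.0431 q [-0.69  0.53  0.89  2.13 -0.61  0.75 -1.28]
SHIFT cm [ -4.39 -17.43  -4.51] TURN [  0.07  -0.1  -22.95]
```

Emit:
play_rows(
  increments=[
    [[0, 0, 0], [0, 0, 0]],
    [[0, 0, 0], [0, 0, 0]],
    [[0, 0, -2.5], [0, 0, 0]],
    [[0, 0, -4.5], [0, 0, -6]],
    [[-1.1, -4.5, -4.6], [0, 0, -12]],
    [[-2.3, -9.3, -4.6], [0, 0, -18]],
    [[-3.4, -14, -4.6], [0, 0, -23]],
    [[-4.3, -16.9, -4.6], [0, 0, -23]],
  ],
  gripper=0.35,
)

```text
time: 17.6
tool_pos: [0.4785, 0.1313, 0.0977]
orientation: [0.999, 0.05, 0.0, -0.001]
force: [0.5, -0.3, 0.3]
width: 0.0614
```

Emit:
play_rows(
  increments=[
    [[0, -0.4, 0], [0, 0, 0]],
    [[0, -0.4, 0], [0, 0, 0]],
  ],
)

```text
time: 17.8
tool_pos: [0.4781, 0.1319, 0.0974]
orientation: [0.999, 0.047, -0.0, 0.0]
force: [-0.1, -1.0, 0.4]
width: 0.0612
```

```bash
sed -i 's/^KL=.*/KL=np.array([0.4809,0.1317]); KR=np.array([0.4677,-0.0475])/' h.py; python3 -c "
from h import *
go(KL,0.051,-85)
"
```

```text
t 17.8 pos [0.4781 0.1319 0.0974] yawY -84.63 F [-0.1101 -1.01    0.4422] M [0.0144 0.1339 0.0015] w 0.0612 q [-1.02  0.46  0.85  2.05 -0.46  0.84 -1.38]
SHIFT cm [0.28 0.05 4.64] TURN [0.   0.01 0.37]
```

Emit:
play_rows(
  increments=[
    [[0.2, 0, 2.5], [0, 0, 0]],
    [[0.3, 0, 4.2], [0, 0, 0]],
    [[0.3, 0, 4.6], [0, 0, 0]],
    [[0.3, 0, 4.6], [0, 0, 0]],
  ],
)

```text
time: 18.2
tool_pos: [0.4812, 0.1303, 0.0514]
orientation: [0.999, 0.045, -0.0, 0.0]
force: [-0.9, -0.6, 0.6]
width: 0.0611
```

Emit:
play_rows(
  increments=[
    [[0, 0, 0], [0, 0, 0]],
    [[0, 0, 0], [0, 0, 0]],
    [[0, 0, 0], [0, 0, 0]],
    [[0, 0, 0], [0, 0, 5]],
    [[0, 0, 0], [0, 0, 10]],
    [[0, 0, 0], [0, 0, 15]],
    [[0, 0, 0], [0, 0, 19]],
    [[0, 0, 0], [0, 0, 22.9]],
  ],
  gripper=1,
)

```text
time: 19.0
tool_pos: [0.4815, 0.1317, 0.0521]
orientation: [0.988, -0.155, 0.0, -0.0]
force: [-1.7, -1.9, 7.3]
width: 0.0431
```

```bash
python3 -c "
from h import *
go(KR,0.097,-85)
"
```

```text
t 19.0 pos [0.4815 0.1317 0.0521] yawY -107.79 F [-1.7225 -1.9394  7.2672] M [-0.3779  0.7681  0.1664] w 0.0431 q [-1.03  0.58  0.88  2.07 -0.63  0.79 -1.64]
SHIFT cm [ 4.16 17.48 -4.5 ] TURN [ -0.03  -0.03 -22.79]
```

Emit:
play_rows(
  increments=[
    [[0, 0, 0], [0, 0, 0]],
    [[0, 0, 0], [0, 0, 0]],
    [[0, 0, -2.5], [0, 0, 0]],
    [[0, 0, -4.4], [0, 0, -6]],
    [[1.1, 4.5, -4.5], [0, 0, -12]],
    [[2.3, 9.3, -4.5], [0, 0, -18]],
    [[3.4, 14, -4.5], [0, 0, -22.7]],
    [[4.1, 17, -4.5], [0, 0, -22.7]],
  ],
  gripper=0.35,
)

```text
time: 19.8
tool_pos: [0.4682, -0.0458, 0.0969]
orientation: [0.999, 0.045, 0.001, -0.0]
force: [0.3, 1.5, -0.4]
width: 0.061
```

Emit:
play_rows(
  increments=[
    [[0, 0.4, 0], [0, 0, 0]],
    [[0, 0.4, 0], [0, 0, 0]],
  ],
)

```text
time: 20.0
tool_pos: [0.4692, -0.0473, 0.0966]
orientation: [0.999, 0.044, 0.0, -0.0]
force: [0.4, 1.4, 0.2]
width: 0.0612
```

```bash
python3 -c "
from h import *
c=cap('top'); a=c['pixels'][165:285,220:350]
cv2.imwrite('pics/g6.png',cv2.cvtColor(cv2.resize(a,None,fx=5,fy=5,interpolation=cv2.INTER_CUBIC)[:600],cv2.COLOR_RGB2BGR))
go(KR,0.051,-85)
"
```

```text
t 20.05 pos [ 0.4693 -0.0462  0.0964] yawY -84.92 F [-0.4225  0.2615  0.001 ] M [-0.0247  0.1983  0.033 ] w 0.061 q [-0.7   0.42  0.89  2.1  -0.45  0.81 -1.02]
SHIFT cm [-0.17  0.11  4.54] TURN [-0.01 -0.01  0.08]
```

View pics/g6.png

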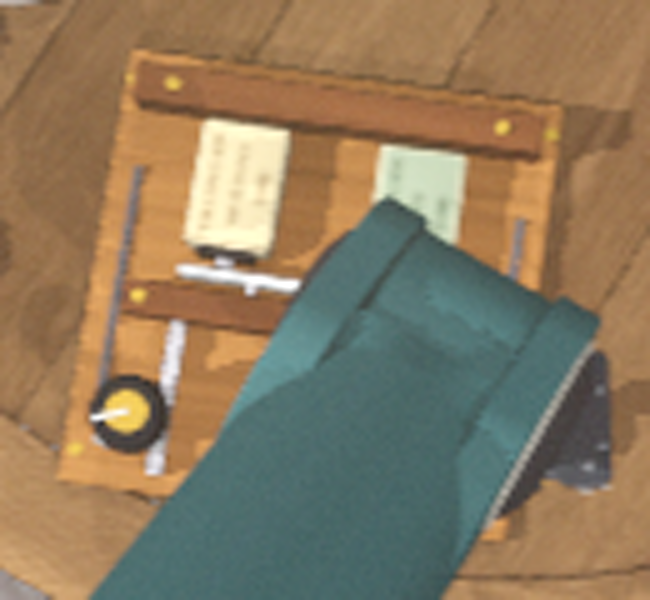

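```bash
cat > s.py <<'E'
from m import *
def soap(c,col):
    im=c['pixels'];big=cv2.resize(im,None,fx=8,fy=8,interpolation=cv2.INTER_CUBIC);hsv=cv2.cvtColor(big,cv2.COLOR_RGB2HSV)
    lo,hi,roi=((38,18,110),(85,150,255),(285,180,325,230)) if col=='green' else ((18,15,200),(34,150,255),(250,180,285,225))
    m=cv2.inRange(hsv,lo,hi);mm=np.zeros_like(m);x0,y0,x1,y1=[8*v for v in roi];mm[y0:y1,x0:x1]=m[y0:y1,x0:x1]
    mm=cv2.morphologyEx(mm,cv2.MORPH_CLOSE,np.ones((25,25)))
    cs=max(cv2.findContours(mm,0,2)[0],key=cv2.contourArea)
    bx=(cv2.boxPoints(cv2.minAreaRect(cs))+.5)/8-.5
    w=np.array([toJ(onz(c,*p,.038)) for p in bx])
    o=np.argsort(w[:,0]); print(col,'rear x',w[o[:2],0].mean().round(1),'front x',w[o[2:],0].mean().round(1),'yaw',np.round(np.degrees(np.arctan2(*(w[o[2:]].mean(0)-w[o[:2]].mean(0))[::-1])),1),'c',w.mean(0).round(1))
E
python3 -c "
from s import *
soap(T,'cream')
c=cap('top'); pickle.dump(c,open('top2.pkl','wb')); soap(c,'cream'); soap(c,'green')
go(KR,0.051,-85)
"
```

```text
cream rear x -10.0 front x 69.8 yaw -2.1 c [29.9 53.9]
cream rear x -5.4 front x 72.0 yaw 0.0 c [33.3 55.1]
green rear x 14.1 front x 68.3 yaw 1.5 c [ 41.2 -54.5]
t 20.1 pos [ 0.4693 -0.0457  0.0963] yawY -84.86 F [-1.1087  0.398   0.2851] M [0.0184 0.153  0.0025] w 0.0612 q [-0.7   0.42  0.89  2.1  -0.45  0.81 -1.02]
SHIFT cm [-0.17  0.17  4.53] TURN [-0.01  0.01  0.14]
```

Emit:
play_rows(
  increments=[
    [[-0.1, 0.2, 2.5], [0, 0, 0]],
    [[-0.1, 0.2, 4.2], [0, 0, 0]],
    [[-0.1, 0.2, 4.5], [0, 0, 0]],
    [[-0.1, 0.2, 4.5], [0, 0, 0]],
  ],
)

```text
time: 20.5
tool_pos: [0.4683, -0.0482, 0.0514]
orientation: [0.999, 0.045, -0.0, 0.0]
force: [-0.4, -0.4, -0.5]
width: 0.061
```

Emit:
play_rows(
  increments=[
    [[0, 0, 0], [0, 0, 0]],
    [[0, 0, 0], [0, 0, 0]],
    [[0, 0, 0], [0, 0, 0]],
    [[0, 0, 0], [0, 0, 5]],
    [[0, 0, 0], [0, 0, 10]],
    [[0, 0, 0], [0, 0, 15]],
    [[0, 0, 0], [0, 0, 19]],
    [[0, 0, 0], [0, 0, 22.9]],
  ],
  gripper=1,
)

```text
time: 21.3
tool_pos: [0.4686, -0.0479, 0.052]
orientation: [0.988, -0.156, 0.0, -0.001]
force: [-1.4, 5.1, 6.8]
width: 0.0434
```

```bash
python3 -c "
from h import *
go(KL,0.097,-85)
"
```

```text
t 21.3 pos [ 0.4686 -0.0479  0.052 ] yawY -107.96 F [-1.3828  5.067   6.759 ] M [1.1043 0.6979 0.2264] w 0.0434 q [-0.7   0.54  0.91  2.13 -0.63  0.76 -1.26]
SHIFT cm [ -4.37 -17.47  -4.47] TURN [ -0.08  -0.02 -22.96]
```

```bash
python3 -c "
from s import *
for i in range(4):
  c=cap('top'); s=r.state(); print(s['time'],s['ft_torque'],s['force'])
soap(c,'cream');soap(c,'green')
a=c['pixels'][165:285,220:350]
cv2.imwrite('pics/g7.png',cv2.cvtColor(cv2.resize(a,None,fx=5,fy=5,interpolation=cv2.INTER_CUBIC)[:600],cv2.COLOR_RGB2BGR))
"
```

```text
21.35 [1.386  0.7641 0.0085] [-1.9004  5.5831 10.3436]
21.4 [ 1.337   0.7558 -0.1169] [-2.5881  5.7679  9.9394]
21.45 [ 1.2433  0.7888 -0.1471] [-2.2944  5.6415  9.9874]
21.5 [ 1.2628  0.6996 -0.1635] [-2.3978  5.016   8.538 ]
cream rear x -4.9 front x 73.4 yaw -1.0 c [34.3 55.5]
green rear x 5.2 front x 71.4 yaw 1.0 c [ 38.3 -54.7]
```

View pics/g7.png

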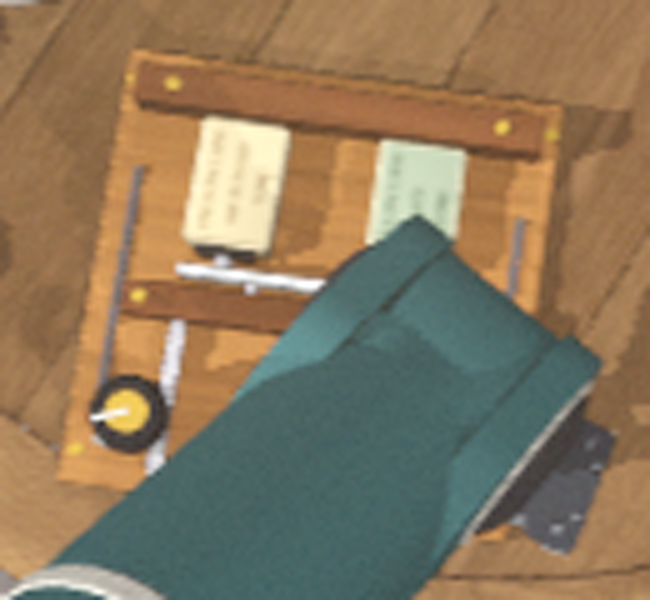

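Emit:
play_rows(
  increments=[
    [[0, 0, 0], [0, 0, 0]],
    [[0, 0, 0], [0, 0, 0]],
    [[0, 0, -2.5], [0, 0, 0]],
    [[0, 0, -4.5], [0, 0, -6]],
    [[-1.1, -4.5, -4.6], [0, 0, -12]],
    [[-2.3, -9.3, -4.6], [0, 0, -18]],
    [[-3.4, -14, -4.6], [0, 0, -23]],
    [[-4.2, -16.9, -4.6], [0, 0, -23]],
  ],
  gripper=0.35,
)

```text
time: 22.3
tool_pos: [0.4801, 0.1285, 0.0976]
orientation: [0.999, 0.048, 0.0, -0.0]
force: [-0.5, -0.2, -0.2]
width: 0.0607
```

Emit:
play_rows(
  increments=[
    [[0.1, -0.5, 0], [0, 0, 0]],
    [[0.1, -0.5, 0], [0, 0, 0]],
  ],
)

```text
time: 22.5
tool_pos: [0.4807, 0.1304, 0.0974]
orientation: [0.999, 0.046, 0.0, 0.0]
force: [-0.7, -1.7, 0.6]
width: 0.061
```

```bash
sed -i 's/^KL=.*/KL=np.array([0.4811,0.1317]); KR=np.array([0.4681,-0.0477])/' h.py; python3 -c "
from h import *
go(KL,0.051,-85)
"
```

```text
t 22.5 pos [0.4807 0.1304 0.0974] yawY -84.77 F [-0.7097 -1.6597  0.5577] M [-0.0916  0.1436  0.0285] w 0.061 q [-1.03  0.47  0.88  2.04 -0.48  0.85 -1.36]
SHIFT cm [ 0.06 -0.13  4.64] TURN [ 0.02 -0.01  0.23]
```

Emit:
play_rows(
  increments=[
    [[0.1, -0.1, 2.5], [0, 0, 0]],
    [[0.1, -0.1, 4.2], [0, 0, 0]],
    [[0.1, -0.1, 4.6], [0, 0, 0]],
    [[0.1, -0.1, 4.6], [0, 0, 0]],
  ],
)

```text
time: 22.9
tool_pos: [0.4816, 0.1296, 0.0514]
orientation: [0.999, 0.044, -0.0, 0.0]
force: [0.0, 0.5, 0.2]
width: 0.0614
```

Emit:
play_rows(
  increments=[
    [[0, 0, 0], [0, 0, 0]],
    [[0, 0, 0], [0, 0, 0]],
    [[0, 0, 0], [0, 0, 0]],
    [[0, 0, 0], [0, 0, 0]],
    [[0, 0, 0], [0, 0, 1.5]],
    [[0, 0, 0], [0, 0, 3]],
    [[0, 0, 0], [0, 0, 4.5]],
    [[0, 0, 0], [0, 0, 6]],
  ],
  gripper=1,
)

```text
time: 23.7
tool_pos: [0.4819, 0.132, 0.0521]
orientation: [1.0, -0.007, 0.0, -0.001]
force: [-1.5, 4.2, 6.5]
width: 0.0431
```

```bash
python3 -c "
from h import *
go(KR,0.097,-85)
"
```

```text
t 23.7 pos [0.4819 0.132  0.0521] yawY -90.85 F [-1.4633  4.2181  6.4923] M [0.9978 0.5658 0.16  ] w 0.0431 q [-0.99  0.55  0.83  2.06 -0.59  0.77 -1.38]
SHIFT cm [-1.11 17.99 -4.51] TURN [-0.08 -0.05 -5.85]
```

Emit:
play_rows(
  increments=[
    [[0, 0, 0], [0, 0, 1.4]],
    [[0, 0, 0], [0, 0, 2.8]],
    [[0, 0, 0], [0, 0, 4.2]],
    [[0, 0, 0], [0, 0, 5.5]],
  ],
)

```text
time: 24.1
tool_pos: [0.4819, 0.1319, 0.0521]
orientation: [0.998, -0.055, 0.0, -0.001]
force: [-2.2, 4.2, 7.1]
width: 0.0431
```

```bash
python3 -c "
from h import *
go(KR,0.097,-85)
"
```

```text
t 24.1 pos [0.4819 0.1319 0.0521] yawY -96.35 F [-2.2416  4.1826  7.0643] M [0.7502 0.5779 0.1741] w 0.0431 q [-1.    0.56  0.85  2.06 -0.61  0.78 -1.46]
SHIFT cm [ 0.62 18.   -4.51] TURN [ -0.08  -0.04 -11.35]
```

Emit:
play_rows(
  increments=[
    [[0, 0, 0], [0, 0, 0]],
    [[0, 0, 0], [0, 0, 0]],
    [[0, 0, -2.5], [0, 0, 0]],
    [[0, 0, -4.4], [0, 0, -3]],
    [[0.1, 4.5, -4.5], [0, 0, -6]],
    [[0.3, 9.5, -4.5], [0, 0, -9]],
    [[0.5, 14.5, -4.5], [0, 0, -11.4]],
    [[0.6, 17.5, -4.5], [0, 0, -11.4]],
  ],
  gripper=0.35,
)

```text
time: 24.9
tool_pos: [0.4675, -0.0469, 0.0969]
orientation: [0.999, 0.044, 0.0, 0.0]
force: [0.5, 0.8, -0.2]
width: 0.0608
```

Emit:
play_rows(
  increments=[
    [[0, 0.4, 0], [0, 0, 0]],
    [[0, 0.4, 0], [0, 0, 0]],
  ],
)

```text
time: 25.1
tool_pos: [0.4686, -0.0481, 0.0966]
orientation: [0.999, 0.043, 0.0, 0.0]
force: [-0.2, 0.3, 0.0]
width: 0.0611
```

```bash
python3 -c "
from s import *
c=cap('top');soap(c,'cream');soap(c,'green')
go(KR,0.051,-85)
"
```

```text
cream rear x -3.5 front x 74.2 yaw 0.4 c [35.3 55.7]
green rear x 14.6 front x 71.9 yaw 0.8 c [ 43.2 -54.3]
t 25.15 pos [ 0.4687 -0.0471  0.0964] yawY -84.95 F [-0.0932  0.5267 -0.0971] M [0.0075 0.1149 0.0199] w 0.0611 q [-0.71  0.42  0.9   2.11 -0.46  0.82 -1.01]
SHIFT cm [-0.06  0.06  4.54] TURN [-0.01 -0.    0.05]
```

Emit:
play_rows(
  increments=[
    [[-0.1, 0.1, 2.5], [0, 0, 0]],
    [[-0.1, 0.1, 4.2], [0, 0, 0]],
    [[-0.1, 0.1, 4.5], [0, 0, 0]],
    [[-0.1, 0.1, 4.5], [0, 0, 0]],
  ],
)

```text
time: 25.55
tool_pos: [0.4676, -0.0479, 0.0514]
orientation: [0.999, 0.045, -0.0, 0.0]
force: [0.4, -0.8, -0.5]
width: 0.0608
```

Emit:
play_rows(
  increments=[
    [[0, 0, 0], [0, 0, 0]],
    [[0, 0, 0], [0, 0, 0]],
    [[0, 0, 0], [0, 0, 0]],
    [[0, 0, 0], [0, 0, 0]],
    [[0, 0, 0], [0, 0, 1.4]],
    [[0, 0, 0], [0, 0, 2.8]],
  ],
  gripper=1,
)

```text
time: 26.15
tool_pos: [0.468, -0.0475, 0.052]
orientation: [1.0, 0.02, 0.0, -0.001]
force: [-0.6, 6.3, 7.5]
width: 0.0435
```

```bash
python3 -c "
from h import *
go(KL,0.097,-85)
"
```

```text
t 26.15 pos [ 0.468  -0.0475  0.052 ] yawY -87.74 F [-0.6403  6.2989  7.4928] M [1.5846 0.5334 0.1666] w 0.0435 q [-0.65  0.5   0.83  2.13 -0.57  0.74 -0.97]
SHIFT cm [  2.02 -17.86  -4.47] TURN [-0.1  -0.04 -2.74]
```

Emit:
play_rows(
  increments=[
    [[0, 0, 0], [0, 0, 1.4]],
    [[0, 0, 0], [0, 0, 2.9]],
  ],
)

```text
time: 26.35
tool_pos: [0.468, -0.0475, 0.052]
orientation: [1.0, -0.006, 0.0, -0.001]
force: [-1.8, 6.1, 8.2]
width: 0.0435
```

```bash
python3 -c "
from h import *
go(KL,0.097,-85)
"
```

```text
t 26.35 pos [ 0.468  -0.0475  0.052 ] yawY -90.64 F [-1.781   6.0744  8.215 ] M [1.522  0.5461 0.1937] w 0.0435 q [-0.65  0.51  0.85  2.13 -0.58  0.74 -1.01]
SHIFT cm [  1.11 -17.94  -4.47] TURN [-0.09 -0.04 -5.64]
```

Emit:
play_rows(
  increments=[
    [[0, 0, 0], [0, 0, 0]],
    [[0, 0, 0], [0, 0, 0]],
    [[0, 0, -2.5], [0, 0, 0]],
    [[0, 0, -4.4], [0, 0, -2]],
    [[0.3, -4.5, -4.5], [0, 0, -4]],
    [[0.6, -9.5, -4.5], [0, 0, -5.6]],
    [[0.9, -14.5, -4.5], [0, 0, -5.6]],
    [[1.1, -17.5, -4.5], [0, 0, -5.6]],
  ],
  gripper=0.35,
)

```text
time: 27.15
tool_pos: [0.4804, 0.13, 0.0965]
orientation: [0.999, 0.045, 0.0, -0.0]
force: [1.5, -1.2, -0.4]
width: 0.0612
```

Emit:
play_rows(
  increments=[
    [[0, -0.4, 0], [0, 0, 0]],
    [[0, -0.4, 0], [0, 0, 0]],
  ],
)

```text
time: 27.35
tool_pos: [0.4802, 0.1305, 0.0964]
orientation: [0.999, 0.044, 0.0, 0.0]
force: [-0.3, -0.5, -0.5]
width: 0.0611
```

```bash
python3 -c "
from s import *
c=cap('top');soap(c,'cream')
go(KL,0.051,-85)
"
```

```text
cream rear x -3.8 front x 74.6 yaw -0.1 c [35.4 55.9]
t 27.4 pos [0.4802 0.1294 0.0965] yawY -85.06 F [ 0.1192 -0.6233  0.123 ] M [-0.0446  0.1771  0.0061] w 0.0612 q [-1.04  0.47  0.88  2.04 -0.49  0.85 -1.36]
SHIFT cm [ 0.11 -0.23  4.55] TURN [ 0.03 -0.   -0.06]
```

Emit:
play_rows(
  increments=[
    [[0.1, -0.2, 2.5], [0, 0, 0]],
    [[0.1, -0.2, 4.2], [0, 0, 0]],
    [[0.1, -0.2, 4.5], [0, 0, 0]],
    [[0.1, -0.2, 4.5], [0, 0, 0]],
  ],
)

```text
time: 27.8
tool_pos: [0.4812, 0.1308, 0.0516]
orientation: [0.999, 0.042, -0.0, 0.0]
force: [0.5, 0.3, 0.4]
width: 0.061
```

Emit:
play_rows(
  increments=[
    [[0, 0, 0], [0, 0, 0]],
    [[0, 0, 0], [0, 0, 0]],
    [[0, 0, 0], [0, 0, 0]],
    [[0, 0, 0], [0, 0, 0]],
    [[0, 0, 0], [0, 0, 1.4]],
    [[0, 0, 0], [0, 0, 2.8]],
    [[0, 0, 0], [0, 0, 4.2]],
    [[0, 0, 0], [0, 0, 5.7]],
  ],
  gripper=1,
)

```text
time: 28.6
tool_pos: [0.4815, 0.1322, 0.052]
orientation: [1.0, -0.007, 0.0, -0.0]
force: [-0.9, -2.5, 8.4]
width: 0.0434
```

```bash
python3 -c "
from h import *
go(KR,0.097,-85)
"
```

```text
t 28.6 pos [0.4815 0.1322 0.052 ] yawY -90.8 F [-0.8546 -2.4967  8.3773] M [-0.6137  0.5241  0.223 ] w 0.0434 q [-0.99  0.56  0.83  2.06 -0.59  0.77 -1.38]
SHIFT cm [-1.08 18.   -4.51] TURN [-0.   -0.04 -5.8 ]
```

Emit:
play_rows(
  increments=[
    [[0, 0, 0], [0, 0, 1.4]],
    [[0, 0, 0], [0, 0, 2.9]],
  ],
)

```text
time: 28.8
tool_pos: [0.4815, 0.1321, 0.052]
orientation: [0.999, -0.032, 0.0, -0.0]
force: [-1.4, -2.6, 8.8]
width: 0.0435
```

```bash
python3 -c "
from h import *
go(KR,0.097,-85)
"
```

```text
t 28.8 pos [0.4815 0.1321 0.052 ] yawY -93.71 F [-1.4447 -2.5816  8.8135] M [-0.6661  0.4706  0.2365] w 0.0435 q [-1.    0.56  0.85  2.07 -0.6   0.78 -1.42]
SHIFT cm [-0.17 18.03 -4.5 ] TURN [-0.   -0.05 -8.71]
```

Emit:
play_rows(
  increments=[
    [[0, 0, 0], [0, 0, 0]],
    [[0, 0, 0], [0, 0, 0]],
    [[0, 0, -2.5], [0, 0, 0]],
    [[0, 0, -4.4], [0, 0, -3]],
    [[0, 4.5, -4.5], [0, 0, -6]],
    [[-0.1, 9.5, -4.5], [0, 0, -8.7]],
    [[-0.1, 14.5, -4.5], [0, 0, -8.7]],
    [[-0.2, 17.5, -4.5], [0, 0, -8.7]],
  ],
  gripper=0.35,
)

```text
time: 29.6
tool_pos: [0.4673, -0.0453, 0.0968]
orientation: [0.999, 0.043, 0.0, 0.0]
force: [0.8, 1.0, -0.4]
width: 0.0607
```

Emit:
play_rows(
  increments=[
    [[0, 0.4, 0], [0, 0, 0]],
    [[0, 0.4, 0], [0, 0, 0]],
  ],
)

```text
time: 29.8
tool_pos: [0.4683, -0.0466, 0.0965]
orientation: [0.999, 0.043, 0.0, -0.0]
force: [-0.3, 0.1, -0.5]
width: 0.0611
```

```bash
python3 -c "
from s import *
c=cap('top');soap(c,'cream')
go(KR,0.051,-85)
"
```

```text
cream rear x -2.0 front x 75.5 yaw 0.5 c [36.8 55.8]
t 29.85 pos [ 0.4684 -0.0456  0.0964] yawY -84.93 F [-0.7383  0.0614  0.0158] M [0.007  0.1618 0.062 ] w 0.0608 q [-0.72  0.43  0.91  2.11 -0.47  0.82 -1.01]
SHIFT cm [-0.05  0.21  4.54] TURN [-0.01  0.    0.07]
```

Emit:
play_rows(
  increments=[
    [[-0.1, 0.2, 2.5], [0, 0, 0]],
    [[-0.1, 0.2, 4.2], [0, 0, 0]],
    [[-0.1, 0.2, 4.5], [0, 0, 0]],
    [[-0.1, 0.2, 4.5], [0, 0, 0]],
  ],
)

```text
time: 30.25
tool_pos: [0.4674, -0.0475, 0.0513]
orientation: [0.999, 0.045, -0.0, 0.0]
force: [-0.5, -0.3, -0.1]
width: 0.0609
```

Emit:
play_rows(
  increments=[
    [[0, 0, 0], [0, 0, 0]],
    [[0, 0, 0], [0, 0, 0]],
    [[0, 0, 0], [0, 0, 0]],
    [[0, 0, 0], [0, 0, 0]],
    [[0, 0, 0], [0, 0, 1.4]],
    [[0, 0, 0], [0, 0, 2.9]],
  ],
  gripper=1,
)

```text
time: 30.85
tool_pos: [0.4679, -0.0474, 0.052]
orientation: [1.0, 0.019, 0.0, -0.001]
force: [-1.3, 3.9, 6.5]
width: 0.0431
```

```bash
python3 -c "
from h import *
go(KL,0.097,-85)
"
```

```text
t 30.85 pos [ 0.4679 -0.0474  0.052 ] yawY -87.85 F [-1.2986  3.8649  6.5035] M [1.0623 0.5421 0.2067] w 0.0431 q [-0.65  0.51  0.84  2.13 -0.57  0.74 -0.97]
SHIFT cm [  1.99 -17.86  -4.48] TURN [-0.07 -0.04 -2.85]
```

Emit:
play_rows(
  increments=[
    [[0, 0, 0], [0, 0, 1.1]],
    [[0, 0, 0], [0, 0, 2.2]],
  ],
)

```text
time: 31.05
tool_pos: [0.4679, -0.0475, 0.052]
orientation: [1.0, -0.0, 0.0, -0.001]
force: [-1.7, 3.8, 7.8]
width: 0.0436
```

```bash
python3 -c "
from h import *
go(KL,0.097,-85)
"
```

```text
t 31.05 pos [ 0.4679 -0.0475  0.052 ] yawY -90.04 F [-1.7446  3.7827  7.7609] M [1.0002 0.5413 0.2205] w 0.0436 q [-0.66  0.51  0.85  2.13 -0.58  0.74 -1.  ]
SHIFT cm [  1.31 -17.93  -4.48] TURN [-0.06 -0.04 -5.04]
```

Emit:
play_rows(
  increments=[
    [[0, 0, 0], [0, 0, 0]],
    [[0, 0, 0], [0, 0, 0]],
    [[0, 0, -2.5], [0, 0, 0]],
    [[0, 0, -4.4], [0, 0, -2]],
    [[0.3, -4.5, -4.5], [0, 0, -4]],
    [[0.7, -9.5, -4.5], [0, 0, -5]],
    [[1.1, -14.5, -4.5], [0, 0, -5]],
    [[1.3, -17.5, -4.5], [0, 0, -5]],
  ],
  gripper=0.35,
)

```text
time: 31.85
tool_pos: [0.4805, 0.1305, 0.0965]
orientation: [0.999, 0.045, 0.0, -0.0]
force: [-0.9, -0.8, 0.4]
width: 0.0611
```

Emit:
play_rows(
  increments=[
    [[0.1, -0.5, 0], [0, 0, 0]],
    [[0.1, -0.5, 0], [0, 0, 0]],
  ],
)

```text
time: 32.05
tool_pos: [0.4812, 0.1322, 0.0964]
orientation: [0.999, 0.044, 0.0, 0.0]
force: [0.6, -0.4, -0.2]
width: 0.0611
```

```bash
python3 -c "
from s import *
c=cap('top');soap(c,'cream')
go(KL,0.051,-85)
"
```

```text
cream rear x -3.2 front x 75.6 yaw 0.2 c [36.2 56. ]
t 32.1 pos [0.4812 0.131  0.0964] yawY -85.06 F [-0.843  -0.0138  1.0485] M [-0.0131  0.1326  0.0235] w 0.0611 q [-1.04  0.48  0.89  2.04 -0.49  0.85 -1.35]
SHIFT cm [-0.   -0.08  4.54] TURN [ 0.03 -0.   -0.06]
```

Emit:
play_rows(
  increments=[
    [[0, -0.1, 2.5], [0, 0, 0]],
    [[0, -0.1, 4.2], [0, 0, 0]],
    [[0, -0.1, 4.5], [0, 0, 0]],
    [[0, -0.1, 4.5], [0, 0, 0]],
  ],
)

```text
time: 32.5
tool_pos: [0.4812, 0.1313, 0.0516]
orientation: [0.999, 0.042, -0.0, 0.0]
force: [1.5, -0.7, -0.3]
width: 0.0607
```

Emit:
play_rows(
  increments=[
    [[0, 0, 0], [0, 0, 0]],
    [[0, 0, 0], [0, 0, 0]],
    [[0, 0, 0], [0, 0, 0]],
    [[0, 0, 0], [0, 0, 0]],
    [[0, 0, 0], [0, 0, 1.1]],
    [[0, 0, 0], [0, 0, 2.2]],
  ],
  gripper=1,
)

```text
time: 33.1
tool_pos: [0.4816, 0.1323, 0.052]
orientation: [1.0, 0.024, 0.0, 0.0]
force: [-0.8, -4.2, 6.7]
width: 0.0433
```

```bash
python3 -c "
from h import *
go(KR,0.097,-85)
"
```

```text
t 33.1 pos [0.4816 0.1323 0.052 ] yawY -87.3 F [-0.7925 -4.222   6.7062] M [-1.023   0.3639  0.2112] w 0.0433 q [-0.99  0.55  0.83  2.06 -0.59  0.77 -1.32]
SHIFT cm [-2.19 17.92 -4.49] TURN [ 0.01 -0.05 -2.3 ]
```

Emit:
play_rows(
  increments=[
    [[0, 0, 0], [0, 0, 0.8]],
    [[0, 0, 0], [0, 0, 1.5]],
  ],
)

```text
time: 33.3
tool_pos: [0.4816, 0.1322, 0.0521]
orientation: [1.0, 0.011, 0.0, 0.0]
force: [-0.6, -4.9, 8.0]
width: 0.0432
```

```bash
python3 -c "
from h import *
go(KR,0.097,-85)
for i in range(2):
  cap('top');s=r.state();print(s['ft_torque'])
"
```

```text
t 33.3 pos [0.4816 0.1322 0.0521] yawY -88.79 F [-0.6321 -4.9358  7.9828] M [-1.0893  0.4538  0.1905] w 0.0432 q [-0.99  0.55  0.83  2.06 -0.59  0.77 -1.35]
SHIFT cm [-1.72 17.96 -4.49] TURN [ 0.02 -0.05 -3.79]
[-1.0593  0.3554  0.2227]
[-1.0544  0.4145  0.1742]
```

Emit:
play_rows(
  increments=[
    [[0, 0, 0], [0, 0, 0]],
    [[0, 0, 0], [0, 0, 0]],
    [[0, 0, -2.5], [0, 0, 0]],
    [[0, 0, -4.4], [0, 0, -2]],
    [[-0.4, 4.5, -4.5], [0, 0, -3.8]],
    [[-0.9, 9.5, -4.5], [0, 0, -3.8]],
    [[-1.4, 14.5, -4.5], [0, 0, -3.8]],
    [[-1.7, 17.5, -4.5], [0, 0, -3.8]],
  ],
  gripper=0.35,
)

```text
time: 34.2
tool_pos: [0.4673, -0.0455, 0.0968]
orientation: [0.999, 0.043, 0.0, -0.0]
force: [0.9, 0.1, 0.5]
width: 0.061
```

Emit:
play_rows(
  increments=[
    [[0, 0.4, 0], [0, 0, 0]],
    [[0, 0.4, 0], [0, 0, 0]],
  ],
)

```text
time: 34.4
tool_pos: [0.4684, -0.0469, 0.0965]
orientation: [0.999, 0.043, 0.0, -0.0]
force: [0.5, 0.6, 1.1]
width: 0.0609
```

```bash
python3 -c "
from s import *
c=cap('top');soap(c,'cream')
go(KR,0.051,-85)
"
```

```text
cream rear x -2.0 front x 75.5 yaw 0.4 c [36.7 55.8]
t 34.45 pos [ 0.4684 -0.0459  0.0964] yawY -84.94 F [-0.6187  0.3059  0.7558] M [ 0.0337  0.1248 -0.0019] w 0.0611 q [-0.72  0.43  0.92  2.11 -0.47  0.82 -1.  ]
SHIFT cm [-0.05  0.18  4.54] TURN [-0.02  0.    0.06]
```

Emit:
play_rows(
  increments=[
    [[-0.1, 0.2, 2.5], [0, 0, 0]],
    [[-0.1, 0.2, 4.2], [0, 0, 0]],
    [[-0.1, 0.2, 4.5], [0, 0, 0]],
    [[-0.1, 0.2, 4.5], [0, 0, 0]],
  ],
)

```text
time: 34.85
tool_pos: [0.4675, -0.0478, 0.0514]
orientation: [0.999, 0.045, -0.0, 0.0]
force: [0.2, 0.1, 0.1]
width: 0.061
```

Emit:
play_rows(
  increments=[
    [[0, 0, 0], [0, 0, 0]],
    [[0, 0, 0], [0, 0, 0]],
    [[0, 0, 0], [0, 0, 0]],
    [[0, 0, 0], [0, 0, 0]],
    [[0, 0, 0], [0, 0, 1]],
  ],
  gripper=1,
)

```text
time: 35.35
tool_pos: [0.4679, -0.0474, 0.052]
orientation: [0.999, 0.036, 0.0, -0.001]
force: [-2.1, 6.5, 8.0]
width: 0.0432
```

```bash
echo "s=r.state();y=R.from_quat(s['orientation']).as_matrix()[:,1];print(round(s['time'],2),'Mz',s['ft_torque'],'yaw',np.degrees(np.arctan2(y[1],y[0])).round(2),'q7',s['joint_pos'][6].round(4),'tau',s['tau'][4:])" > rd.py; cat h.py rd.py > rdm.py; python3 rdm.py
```

```text
35.35 Mz [1.5917 0.5435 0.2251] yaw -85.88 q7 -0.9344 tau [ 1.037  -1.7315  0.6143]
```

Emit:
play_rows(
  increments=[
    [[0, 0, 0], [0, 0, 1]],
  ],
)

```text
time: 35.45
tool_pos: [0.4678, -0.0475, 0.052]
orientation: [1.0, 0.027, 0.0, -0.001]
force: [-2.4, 6.8, 8.6]
width: 0.0431
```

```bash
python3 rdm.py
```

```text
35.45 Mz [1.5555 0.5429 0.209 ] yaw -86.92 q7 -0.9489 tau [ 0.9502 -1.739   0.2824]
```

Emit:
play_rows(
  increments=[
    [[0, 0, 0], [0, 0, 1]],
  ],
)

```text
time: 35.55
tool_pos: [0.4678, -0.0475, 0.052]
orientation: [1.0, 0.018, 0.0, -0.001]
force: [-1.7, 6.3, 8.7]
width: 0.0433
```

```bash
python3 rdm.py
```

```text
35.55 Mz [1.5327 0.6231 0.2242] yaw -87.92 q7 -0.963 tau [ 0.9133 -1.7348  0.2346]
```

Emit:
play_rows(
  increments=[
    [[0, 0, 0], [0, 0, 0.8]],
  ],
)

```text
time: 35.65
tool_pos: [0.4679, -0.0475, 0.052]
orientation: [1.0, 0.011, 0.0, -0.001]
force: [-1.5, 6.2, 9.3]
width: 0.0433
```

```bash
python3 rdm.py
```

```text
35.65 Mz [1.5077 0.625  0.2869] yaw -88.72 q7 -0.9742 tau [ 0.8508 -1.726   0.0546]
```

Emit:
play_rows(
  increments=[
    [[0, 0, 0], [0, 0, 0]],
    [[0, 0, 0], [0, 0, 0]],
    [[0, 0, -2.5], [0, 0, 0]],
    [[0, 0, -4.4], [0, 0, -2]],
    [[0.4, -4.5, -4.5], [0, 0, -3.7]],
    [[0.9, -9.5, -4.5], [0, 0, -3.7]],
    [[1.4, -14.5, -4.5], [0, 0, -3.7]],
    [[1.7, -17.5, -4.5], [0, 0, -3.7]],
  ],
  gripper=0.35,
)

```text
time: 36.45
tool_pos: [0.4805, 0.1304, 0.0965]
orientation: [0.999, 0.045, 0.0, -0.0]
force: [0.5, -0.3, 0.9]
width: 0.0612
```

Emit:
play_rows(
  increments=[
    [[0.1, -0.5, 0], [0, 0, 0]],
    [[0.1, -0.5, 0], [0, 0, 0]],
  ],
)

```text
time: 36.65
tool_pos: [0.4812, 0.1321, 0.0964]
orientation: [0.999, 0.044, 0.0, 0.0]
force: [-0.5, -0.2, 0.1]
width: 0.0613
```

```bash
python3 -c "
from s import *
c=cap('top');soap(c,'cream')
go(KL,0.051,-85)
"
```

```text
cream rear x -3.1 front x 75.5 yaw 0.1 c [36.2 55.8]
t 36.7 pos [0.4812 0.1309 0.0965] yawY -85.06 F [-0.8181 -0.8661 -0.4255] M [-0.0305  0.1544 -0.0204] w 0.0611 q [-1.05  0.48  0.9   2.04 -0.5   0.85 -1.35]
SHIFT cm [-0.   -0.08  4.55] TURN [ 0.03 -0.   -0.06]
```

Emit:
play_rows(
  increments=[
    [[0, -0.1, 2.5], [0, 0, 0]],
    [[0, -0.1, 4.2], [0, 0, 0]],
    [[0, -0.1, 4.5], [0, 0, 0]],
    [[0, -0.1, 4.5], [0, 0, 0]],
  ],
)

```text
time: 37.1
tool_pos: [0.4812, 0.1313, 0.0516]
orientation: [0.999, 0.042, -0.0, 0.0]
force: [-0.5, -0.5, -0.2]
width: 0.0612
```

Emit:
play_rows(
  increments=[
    [[0, 0, 0], [0, 0, 0]],
    [[0, 0, 0], [0, 0, 0]],
    [[0, 0, 0], [0, 0, 0]],
    [[0, 0, 0], [0, 0, 0]],
    [[0, 0, 0], [0, 0, 0.8]],
  ],
  gripper=1,
)

```text
time: 37.6
tool_pos: [0.4816, 0.1323, 0.0521]
orientation: [0.999, 0.036, 0.0, 0.0]
force: [-1.3, -4.9, 6.3]
width: 0.043
```

```bash
python3 rdm.py
```

```text
37.6 Mz [-1.0092  0.4188  0.212 ] yaw -85.86 q7 -1.2998 tau [-0.996  -0.1415  0.4082]
```

Emit:
play_rows(
  increments=[
    [[0, 0, 0], [0, 0, 0.8]],
  ],
)

```text
time: 37.7
tool_pos: [0.4816, 0.1323, 0.052]
orientation: [1.0, 0.029, 0.0, 0.0]
force: [-0.6, -3.9, 6.6]
width: 0.0429
```

```bash
python3 rdm.py
```

```text
37.7 Mz [-1.0382  0.3868  0.2191] yaw -86.69 q7 -1.3114 tau [-1.0767 -0.1415  0.1483]
```

Emit:
play_rows(
  increments=[
    [[0, 0, 0], [0, 0, 0.8]],
  ],
)

```text
time: 37.8
tool_pos: [0.4815, 0.1323, 0.052]
orientation: [1.0, 0.022, 0.0, 0.0]
force: [-0.6, -5.2, 7.4]
width: 0.0433
```

```bash
python3 rdm.py
```

```text
37.8 Mz [-1.0549  0.381   0.2619] yaw -87.49 q7 -1.3228 tau [-1.1184 -0.1306  0.1102]
```

Emit:
play_rows(
  increments=[
    [[0, 0, 0], [0, 0, 0.8]],
  ],
)

```text
time: 37.9
tool_pos: [0.4816, 0.1323, 0.052]
orientation: [1.0, 0.015, 0.0, 0.0]
force: [-0.9, -4.6, 7.2]
width: 0.0429
```

```bash
python3 rdm.py
```

```text
37.9 Mz [-1.1251  0.3808  0.285 ] yaw -88.29 q7 -1.3341 tau [-1.151  -0.1197  0.1008]
```

Emit:
play_rows(
  increments=[
    [[0, 0, 0], [0, 0, 0.8]],
  ],
)

```text
time: 38.0
tool_pos: [0.4816, 0.1322, 0.0521]
orientation: [1.0, 0.008, 0.0, 0.0]
force: [-0.5, -5.3, 7.7]
width: 0.0429
```

```bash
python3 rdm.py; python3 -c "
from h import *
go(KR,0.097,-85)"
```

```text
38.0 Mz [-1.0778  0.4097  0.2771] yaw -89.09 q7 -1.3454 tau [-1.1824 -0.109   0.0932]
t 38.0 pos [0.4816 0.1322 0.0521] yawY -89.09 F [-0.5247 -5.2955  7.7012] M [-1.0778  0.4097  0.2771] w 0.0429 q [-1.    0.56  0.84  2.06 -0.6   0.77 -1.35]
SHIFT cm [-1.63 17.97 -4.49] TURN [ 0.02 -0.05 -4.09]
```

Emit:
play_rows(
  increments=[
    [[0, 0, 0], [0, 0, 0]],
    [[0, 0, 0], [0, 0, 0]],
    [[0, 0, -2.5], [0, 0, 0]],
    [[0, 0, -4.4], [0, 0, -2]],
    [[-0.4, 4.5, -4.5], [0, 0, -4]],
    [[-0.9, 9.5, -4.5], [0, 0, -4.1]],
    [[-1.3, 14.5, -4.5], [0, 0, -4.1]],
    [[-1.6, 17.5, -4.5], [0, 0, -4.1]],
  ],
  gripper=0.35,
)

```text
time: 38.8
tool_pos: [0.4674, -0.0455, 0.0968]
orientation: [0.999, 0.043, 0.0, 0.0]
force: [0.9, -0.5, -0.4]
width: 0.0611
```

Emit:
play_rows(
  increments=[
    [[0, 0.4, 0], [0, 0, 0]],
    [[0, 0.4, 0], [0, 0, 0]],
  ],
)

```text
time: 39.0
tool_pos: [0.4685, -0.0468, 0.0965]
orientation: [0.999, 0.043, 0.0, -0.0]
force: [-0.8, 0.4, 0.0]
width: 0.0613
```

```bash
python3 -c "
from s import *
c=cap('top');soap(c,'cream')
go(KR,0.051,-85)
"
```

```text
cream rear x -2.1 front x 75.6 yaw 0.4 c [36.7 55.9]
t 39.05 pos [ 0.4686 -0.0458  0.0964] yawY -84.93 F [-0.0139  0.6161 -0.4144] M [0.0795 0.1787 0.0393] w 0.0609 q [-0.73  0.43  0.92  2.11 -0.47  0.82 -1.  ]
SHIFT cm [-0.06  0.19  4.54] TURN [-0.02  0.    0.07]
```

Emit:
play_rows(
  increments=[
    [[-0.1, 0.2, 2.5], [0, 0, 0]],
    [[-0.1, 0.2, 4.2], [0, 0, 0]],
    [[-0.1, 0.2, 4.5], [0, 0, 0]],
    [[-0.1, 0.2, 4.5], [0, 0, 0]],
  ],
)

```text
time: 39.45
tool_pos: [0.4676, -0.0477, 0.0514]
orientation: [0.999, 0.045, -0.0, 0.0]
force: [0.6, -0.3, 0.4]
width: 0.0609
```

Emit:
play_rows(
  increments=[
    [[0, 0, 0], [0, 0, 0]],
    [[0, 0, 0], [0, 0, 0]],
    [[0, 0, 0], [0, 0, 0]],
    [[0, 0, 0], [0, 0, 0]],
    [[0, 0, 0], [0, 0, 0.6]],
  ],
  gripper=1,
)

```text
time: 39.95
tool_pos: [0.468, -0.0474, 0.052]
orientation: [0.999, 0.039, 0.0, -0.001]
force: [-1.5, 6.1, 8.1]
width: 0.0434
```

```bash
python3 rdm.py
```

```text
39.95 Mz [1.4705 0.5424 0.2061] yaw -85.49 q7 -0.9255 tau [ 0.8529 -1.6143  0.2334]
```

Emit:
play_rows(
  increments=[
    [[0, 0, 0], [0, 0, 0.5]],
  ],
)

```text
time: 40.05
tool_pos: [0.468, -0.0474, 0.052]
orientation: [0.999, 0.035, 0.0, -0.001]
force: [-1.4, 6.7, 8.4]
width: 0.0435
```

```bash
python3 rdm.py
```

```text
40.05 Mz [1.4687 0.562  0.2038] yaw -86.0 q7 -0.9328 tau [ 0.7872 -1.6167 -0.0306]
```

Emit:
play_rows(
  increments=[
    [[0, 0, 0], [0, 0, 0.5]],
  ],
)

```text
time: 40.15
tool_pos: [0.468, -0.0475, 0.052]
orientation: [1.0, 0.031, 0.0, -0.001]
force: [-2.5, 6.4, 8.1]
width: 0.0434
```

```bash
python3 rdm.py; python3 -c "
from h import *
go(KL,0.097,-85)"
```

```text
40.15 Mz [1.425  0.5635 0.2457] yaw -86.5 q7 -0.9398 tau [ 0.7782 -1.6118 -0.0194]
t 40.15 pos [ 0.468  -0.0475  0.052 ] yawY -86.5 F [-2.4783  6.407   8.0917] M [1.425  0.5635 0.2457] w 0.0434 q [-0.65  0.51  0.84  2.13 -0.57  0.74 -0.94]
SHIFT cm [  2.41 -17.81  -4.47] TURN [-0.09 -0.04 -1.5 ]
```

Emit:
play_rows(
  increments=[
    [[0, 0, 0], [0, 0, 0]],
    [[0, 0, 0], [0, 0, 0]],
    [[0, 0, -2.5], [0, 0, 0]],
    [[0, 0, -5], [0, 0, 0]],
    [[-1, -4, -7], [0, 0, 0]],
    [[-2, -8.5, -8], [0, 0, 0]],
    [[-3, -13, -9], [0, 0, 0]],
    [[-4, -17.5, -10], [0, 0, 0]],
  ],
  gripper=0.35,
)

```text
time: 40.95
tool_pos: [0.4205, 0.1121, 0.1491]
orientation: [1.0, 0.03, 0.0, -0.0]
force: [0.2, 0.5, 0.9]
width: 0.061
```

Emit:
play_rows(
  increments=[
    [[-1, -4.7, -1], [0, 0, 0]],
    [[-2, -9.4, -2], [0, 0, 0]],
    [[-3, -14, -3], [0, 0, 0]],
    [[-4, -18.7, -4], [0, 0, 0]],
    [[-5, -23.4, -5], [0, 0, 0]],
    [[-5.5, -28, -5], [0, 0, 0]],
    [[-6, -32, -5], [0, 0, 0]],
    [[-6, -33, -5], [0, 0, 0]],
  ],
)

```text
time: 41.75
tool_pos: [0.3394, 0.4407, 0.198]
orientation: [0.999, 0.033, 0.0, 0.0]
force: [0.3, -0.4, 0.8]
width: 0.0614
```

```bash
python3 -c "
from s import *
go(KL,0.097,-85)
for n in('scene','top'):
  c=cap(n); pickle.dump(c,open(n+'3.pkl','wb')); a=c['pixels'][150:270,200:350] if n=='scene' else c['pixels'][165:285,220:350]
  cv2.imwrite('pics/g8%s.png'%n,cv2.cvtColor(cv2.resize(a,None,fx=5,fy=5,interpolation=cv2.INTER_CUBIC)[:600],cv2.COLOR_RGB2BGR))
soap(c,'cream');soap(c,'green')
"
```

```text
t 41.75 pos [0.3394 0.4407 0.198 ] yawY -86.26 F [ 0.3314 -0.3582  0.7813] M [-0.0772  0.1393 -0.0388] w 0.0614 q [-1.7   0.44  0.94  1.82 -0.4   1.09 -2.12]
SHIFT cm [12.12 31.75 10.12] TURN [ 0.03 -0.02 -1.26]
cream rear x -2.8 front x 75.5 yaw 0.3 c [36.3 55.9]
green rear x 1.4 front x 72.8 yaw 0.1 c [ 37.1 -54.5]
```

View pics/g8top.png

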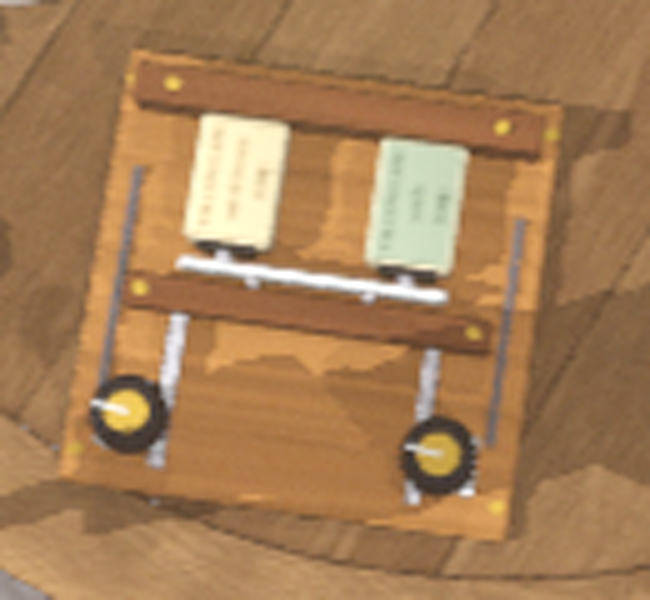

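View pics/g8scene.png

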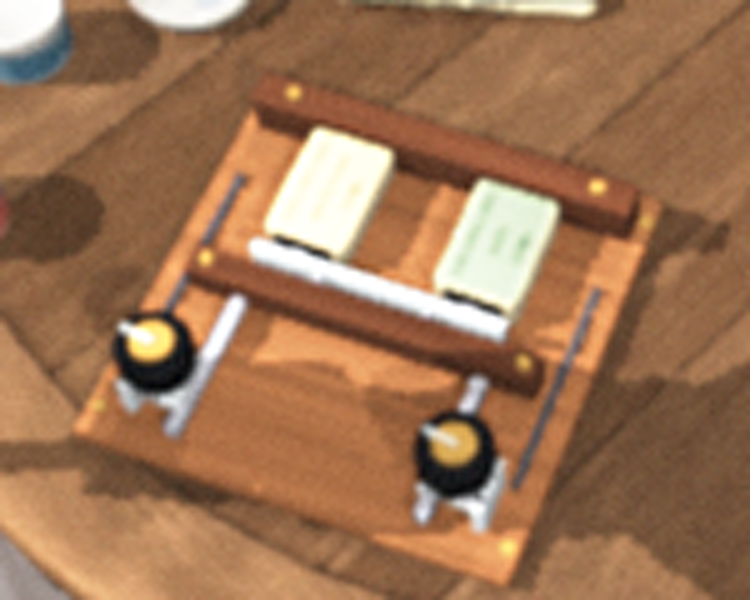

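```bash
python3 - <<'E'
from s import *
def pins(c,off,z,pred):
    out=[]
    big=cv2.resize(c['pixels'],None,fx=10,fy=10,interpolation=cv2.INTER_CUBIC).astype(float)
    yl=(np.minimum(big[...,0],big[...,1])-big[...,2])  # yellowness
    for (u,v) in pred:
        x,y=int(u*10),int(v*10); w=yl[y-25:y+26,x-25:x+26]; g=w-np.percentile(w,60); g[g<0]=0
        yy,xx=np.mgrid[y-25:y+26,x-25:x+26]; out.append(((xx*g).sum()/g.sum()/10-.45,(yy*g).sum()/g.sum()/10-.45))
    return [toJ(onz(c,*p,z)) for p in out]
T3=pickle.load(open('top3.pkl','rb'));S3=pickle.load(open('scene3.pkl','rb'))
p0=[tz((97,277)),tz((391,318))]; p3=[(220+139/5,165+288/5),(220+473/5,165+332/5)]
a=pins(T,0,.043,p0);b=pins(T3,0,.043,p3);print('top jaw pins',a,b,'moved',[q-p for p,q in zip(a,b)])
s0=[sz((145,199)),sz((419,290))]; s3=[(200+206/5,150+257/5),(200+524/5,150+362/5)]
a=pins(S,0,.043,s0);b=pins(S3,0,.043,s3);print('scene',a,b,'moved',[q-p for p,q in zip(a,b)])
f=pins(T,0,.046,[tz((130,74)),tz((420,112))]);f3=pins(T3,0,.046,[(220+173/5,165+83/5),(220+502/5,165+128/5)]);print('fence',f,f3)
# pointers
for c,pp in((T3,((128,411),(438,455))),):
    for u,v in pp: print(u,v)
E
python3 - <<'E'
import cv2,numpy as np
a=cv2.imread('pics/g8top.png')
x=np.hstack([a[365:465,80:180],a[405:505,390:490]]);b=cv2.imread('pics/g8scene.png');y=np.hstack([b[300:400,105:205],b[400:500,405:505]])
cv2.imwrite('pics/kn.png',cv2.resize(np.vstack([x,y]),None,fx=2.9,fy=2.9,interpolation=cv2.INTER_CUBIC))
E
```

```text
top jaw pins [array([-53.0589, 101.2813]), array([-53.4879, -99.1799])] [array([-36.2327, 101.3194]), array([-36.5703, -98.6772])] moved [array([16.8262,  0.0381]), array([16.9176,  0.5027])]
scene [array([-54.8143,  99.0705]), array([ -55.0765, -101.0953])] [array([-37.7693,  98.888 ]), array([ -38.0493, -101.2821])] moved [array([17.045 , -0.1825]), array([17.0272, -0.1868])]
fence [array([ 89.1651, 101.3726]), array([ 88.9432, -99.0639])] [array([ 89.2328, 101.2831]), array([ 88.977 , -99.0626])]
128 411
438 455
```

View pics/kn.png

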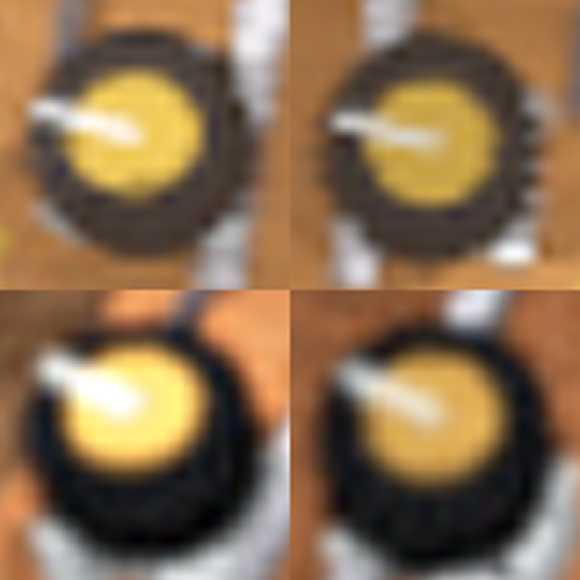

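```bash
python3 - <<'E'
from s import *
c=pickle.load(open('scene3.pkl','rb')); cv2.imwrite('pics/end.png',cv2.cvtColor(c['pixels'],cv2.COLOR_RGB2BGR))
E
```

```text
(no output)
```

View pics/end.png

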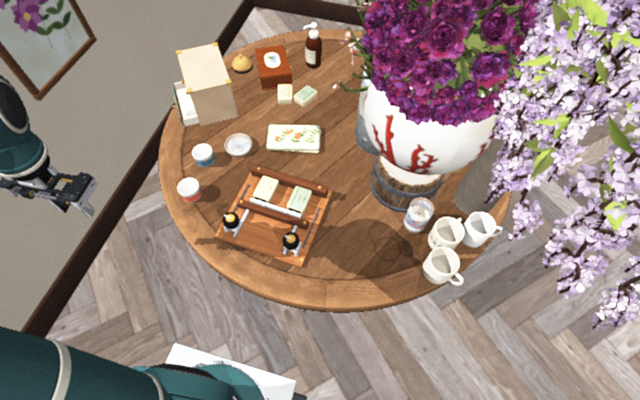

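The hand is clear of the table. The tins (203,154) and (189,188), dish (238,145), candle (418,213) and mugs are where they started, and both soaps are at the fence. I'm handing in.

```bash
python3 -c "
from rig import r
print(r.hand_in(), r.state()['time'])"
```

```text
the job is handed in; nothing more can be done
the job is handed in; nothing more can be done
```

I laid the green soap flat and lengthways in the right bay, clear of the jaw. I then wound both knobs in alternately, from 0.4 rad steps down to about 0.03, to about 1.695 rad each. The hand is clear of the table, and I handed in with the robot clock at about 42 s of the 72 allowed.

**Last checks**
- **Square:** both cameras show the two ends of the jaw moved 16.8–17.0 mm, so it is square to about 0.05°. The two knob pointers look alike. From the knob angles, the skew during winding stayed under about 0.8°.
- **Soaps:** both look parallel to the jig and home against the fence. The cream soap measures home to within 1 mm. The green soap's colour mask clips its bevels and reads about 2 mm short of the fence, so I judged it by eye.
- **Force:** the estimate is about 9–10 N per soap, from knob torque averaged over the last turns. Single torque readings were noisy: the last left-knob readings gave about 11 N, the last right-knob ones only 3–8 N. With the jaw square and the pads within the stated 30–37 mm, neither soap can carry more than about 12 N.
- **Bystanders:** by eye, nothing else on the table has moved.

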